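# Load the caulking gun with the cartridge that still has sealant

### The arm

A 7-joint arm with a two-finger parallel gripper is mounted at the origin on the work surface. World frame = base frame: x ahead of the robot, y to its left, z up, the work surface at z = 0. Lengths are in m, angles in rad, forces in N, time in s.
With the tool pointing down it reaches from about 0.35 to 0.9 m from the base axis. Payload 8.1 kg.
Tool frame: the origin (TCP) lies midway between the tips of the shut fingers; the grasp point (between the pads) lies arm.hold_point_z behind it (arm.hold_point_z is the distance from the TCP to the grasp point, in m); z points along the fingers, x is the direction in which the jaws open and shut, and the axes are right-handed (so a half turn about z gives the same grasp; the last joint's range is limited). The gripper opens to 92 mm and grips with 3 to 60 N. Pads are 19 mm wide; open, the fingers measure 130 mm over their backs; the gripper's body (75 mm by 190 mm) begins 47 mm behind the grasp point.
Start: joints at [-1.252, 0.434, 0.025, 1.573, -0.012, 1.134, -0.075], TCP at [0.256, 0.57, 0.227] pointing down, gripper open.
Joint ranges: [-2.62, 2.62], [-0.44, 2.09], [-1.27, 1.32], [0.08, 2.57], [-1.32, 4.46], [0.12, 2], [-2.74, 2.74]. Speed limits (rad/s): [2.22, 2.22, 3.01, 3.01, 3.14, 3.14, 3.14].

### API

Orientations are given as a rotation vector (axis times angle).
In Python, from cell import arm gives the robot as it stands.
- The arm moves only by the shell command python3 -m pendant 'ROWS' [FORCE]. ROWS is JSON, a list of rows, each an object with "dp": the shift along the tool's x, y, z in m, a list of three; "rotation": the turn, a rotation vector about the tool's x, y, z in rad, a list of three; "fingers": the closure, from -1 (fully open) to 1 (shut). In form: [{"dp": [x, y, z], "rotation": [rx, ry, rz], "fingers": fingers}, ...]. A call has 1 to 20 rows; each row is the pose to reach, as a shift and turn from the pose measured when the call began, along the tool's axes at that moment; what a row does not reach only later rows make up. A row lasts 1/8 s, in which the tool goes at most 62.5 mm and 10.7 degrees, less where a joint would pass 70% of its speed; a pose out of reach is approached as far as the arm can. A call with a gripper value outside its range is refused whole. The fingers move at their own pace and stop on an object; FORCE is the grip in N (left out, the last holds). Time passes only in rows, so rows that repeat a pose let the fingers close. It gives the time, the measured TCP pose, the force and the opening at its end, in the units of the state.
- arm.observe(): the state, without advancing time (a new reading comes with each control period).
- arm.get_image(name): name is "scene" or "top"; returns the picture (384x512x3 uint8, blue, green, red); there is no depth.
- arm.camera_params(name): a dict with "camera_matrix" (3x3 intrinsics, pixels), "rvec" (rotation vector, rad) and "tvec" (3), from world to camera coordinates, as OpenCV has them. Camera axes: x right, y down, z forward; pixel columns grow to the right and rows downward; lengths in m; the calibration is good to about 2 mm. A picture is of the moment at which its call begins. camera_params takes no time and is no camera call.
- arm.sign_off(): hands the job in, once; it reports no verdict.
The state is a dict: "clock": time; "joints": joint angles; "dq": joint speeds; "joint_efforts": joint torques, N m; "position": TCP position; "ee_rot": TCP orientation; "force": force on the tool from outside, world axes, zero at the start; "ft_torque": the same for the moment, N m; "width": opening from 0.0 (shut) to 1.0 (fully open).
Only numpy, scipy, OpenCV 4.12 (cv2) and the standard library are available. Lean on these libraries where they do the work, as an engineer would, in place of code of your own. Each camera call takes 0.05 s, during which the arm holds its last target.

### The job

Load the caulking gun that is clamped in the vise: two look-alike cartridges lie in the wooden rack, one still holding sealant and one spent, so heft them and take the heavier. Lay it in the gun's sloping cradle with its nozzle through the slot of the front plate (the spent one stays in, or goes back to, a place in the rack), then slide the plunger rod in by its bent end until you feel it come up against the piston inside, and leave it bearing on the piston with the cartridge pushed fully home against the front plate. Press gently so that no sealant is squeezed out, and leave the other things on the bench alone.

Things in the scene. Friction and masses are not known exactly. Their poses are not given: they have to be found in the camera images.
- cartridge_1: White cartridge, two orange bands. Stiff barrel 46 mm in diameter, 145 mm long, 2 mm wall, with a 50 mm tapering nozzle (18 mm thick at its root). Origin on the axis, mid-barrel; x runs along the axis to the open rear end (nozzle to -x), z up as it lies in the rack. Front shoulder at x = -72.5 mm, rear rim at +72.5 mm; grip it across y, 46 mm wide.
- cartridge_2: The other cartridge, identical to look at; same frame and sizes. One weighs 0.3 to 0.42 kg, the spent one under 0.12 kg; either may lie in either place. In the one with sealant a piston sits 20 to 75 mm down the 42 mm bore from the rear rim, to be felt only; in the spent one it is 100 mm or more down.
- rack: Plywood rack, 160 x 190 mm, fixed to the bench, with two pairs of V rests 106 mm apart; the rests stand 39 to 57 mm either side of the middle, which is free for the fingers. Origin at the centre of its underside; x along the cartridges (nozzles to -x).
- slot_left (a point): Where the centre of a cartridge lies in the rack's +y place, 52 mm above the bench (board top 12 mm above it).
- slot_right (a point): The same for the rack's -y place.
- gun: Red open-frame caulking gun, fixed, its grip clamped in a blue bench vise. Origin: where the centre of a fully home cartridge's barrel lies, on the rod's line. x runs up the rod's line, 30 degrees above level, from nozzle (-x) to the rod's bent end (+x); z is square to it, out of the cradle's open top; y across. A home cartridge has the gun's axes.
- front_plate (a point): Centre of the front plate's inner face, at the gun's x = -72.5 mm: the home cartridge's shoulder stops here. Plate 54 mm wide, top at z = +15 mm; U slot 24 mm wide, open upwards, for the nozzle. From it two 6 mm rails (centres y = +-18, z = -18 mm) run to the rear plate and carry the cartridge; nothing else beside or above it.
- rear_plate (a point): Centre of the rear plate's inner face, at the gun's x = +107.5 mm; 52 mm wide, top at z = +24 mm. The vise lies below and behind it. A cartridge may stay a little up the slope when let go; the rod pushes it home.
- plunger (a joint): How far the rod is pushed in, 0 (drawn back) to 0.15 m, along the gun's -x; starts drawn back to within 10 mm. Slides with about 3 N of friction, stays where left. Once on the piston it meets a springy resistance of about 2 N per mm; sealant is squeezed out if it presses there with more than 18 N.
- plunger_face (a point): Centre of the front face of the rod's 33 mm pressure disc (it faces the gun's -x), 8 mm in front of the rear plate's inner face when drawn back.
- rod_hook (a point): On the bent end of the rod: an 8 mm round bar standing along the gun's z, from the rod's line up to 56 mm above it; this point lies 34 mm above the rod's line, with at least 40 mm free all round at the start (25 mm to the ratchet housing at the deepest).
- solvent_tin: Green tin, 68 mm in diameter, 100 mm tall. Origin at the centre of its underside. Not to be moved.
- tape_measure: Yellow tape measure, 70 x 36 x 62 mm. Origin at the centre of its underside. Not to be moved.
- hammer: Hammer lying on the bench. Not to be moved.

How it is judged:
By the outcome, as a careful person would: the job done as asked, in the order asked, and still so for the second after the job is handed in, with the robot touching nothing.
It also fails if it takes over 67 s, if anything falls off the work surface, if the arm or the gripper's body presses on something with over 40 N, if the wrist force passes 120 N, or if a joint passes its speed limit or range.

## Working session

There is one attempt and no reset: what is moved stays moved. The work goes in short steps, Python scripts to look and compute and a shell command to move; the robot and the scene stay as the last step left them, time stands still between calls to the robot, and variables do not carry over. Pictures are saved under pics/ and viewed, and the job is handed in when it is done.

```bash
ls; mkdir -p pics; python3 - <<'E'
from cell import arm
import cv2
for n in("scene","top"):
    cv2.imwrite(f"pics/{n}0.png",arm.get_image(n)); p=arm.camera_params(n); print(n,p)
print(arm.observe(), arm.hold_point_z)
E
```

```text
pics
scene {'camera_matrix': array([[390.22288158,   0.        , 255.58668074],
       [  0.        , 390.22288158, 189.79320776],
       [  0.        ,   0.        ,   1.        ]]), 'rvec': array([ 0.80811048,  2.74357253, -0.86115035]), 'tvec': array([ 0.47920731, -0.15821045,  1.68753484])}
top {'camera_matrix': array([[419.71302843,   0.        , 258.73960373],
       [  0.        , 419.71302843, 191.58450466],
       [  0.        ,   0.        ,   1.        ]]), 'rvec': array([ 2.13957873, -2.17082491,  0.10394446]), 'tvec': array([0.02939869, 0.58062702, 1.40262306])}
{'clock': 0.1, 'joints': array([-1.25158103,  0.43514891,  0.0249799 ,  1.57397686, -0.01159643,
        1.13402301, -0.07508921]), 'dq': array([-0.00221096, -0.00124614, -0.00079701, -0.0017067 , -0.00016923,
        0.00042204, -0.00021939]), 'joint_efforts': array([ 2.87422532e-03, -6.69120026e+01,  9.88017842e-01, -3.15146363e+01,
       -6.04307489e-02,  3.73633427e-02,  6.15607951e-05]), 'position': array([0.25575293, 0.56978095, 0.22603758]), 'ee_rot': array([ 2.63658806e+00,  1.70660525e+00, -1.73736994e-03]), 'force': array([-0.18985756, -0.10865654, -0.23987842]), 'ft_torque': array([0.01398023, 0.02625508, 0.01105529]), 'width': 1.000356486453824} 0.0188
```

View pics/scene0.png

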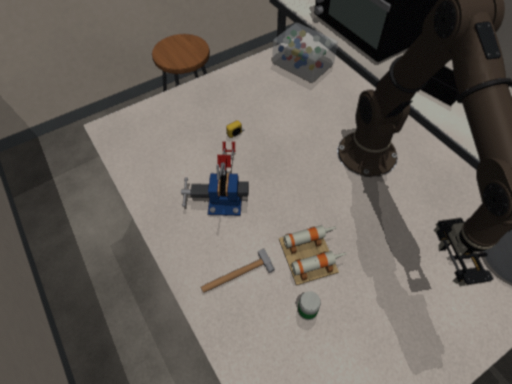

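View pics/top0.png

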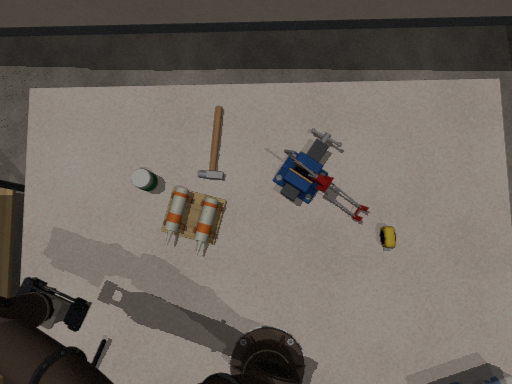

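The scene view has the rack with two cartridges at about (310,250) and the gun in its vise at (225,185). In the top view the rack is at (195,215), the gun runs from (300,165) to (365,215), the tape is at (388,237) and the tin at (145,180). I'll enlarge these regions.

```bash
python3 - <<'E'
import cv2
s=cv2.imread("pics/scene0.png");t=cv2.imread("pics/top0.png")
def c(im,x0,x1,y0,y1,k,n):
    cv2.imwrite(n,cv2.resize(im[y0:y1,x0:x1],None,fx=k,fy=k,interpolation=cv2.INTER_CUBIC))
c(t,255,380,120,230,6,"pics/tg.png")
c(t,155,235,175,260,7,"pics/tr.png")
c(s,175,260,130,240,5,"pics/sg.png")
c(s,270,350,215,290,7,"pics/sr.png")
E
```

```text
(no output)
```

View pics/tg.png

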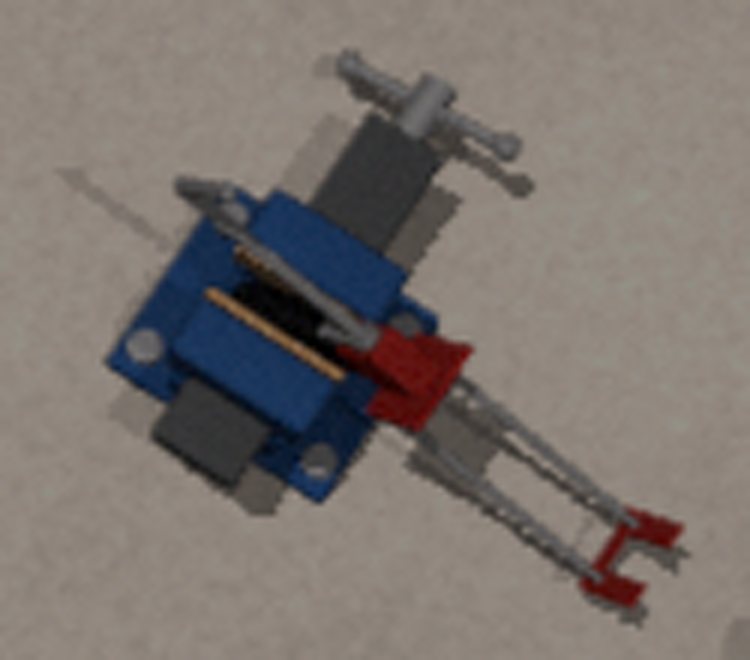

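View pics/tr.png

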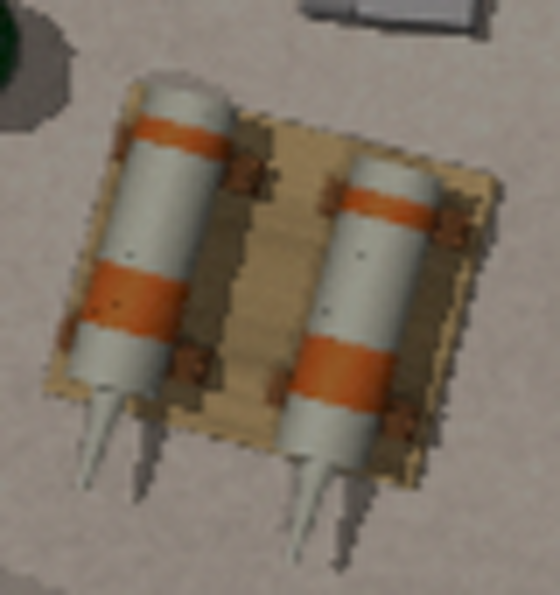

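View pics/sg.png

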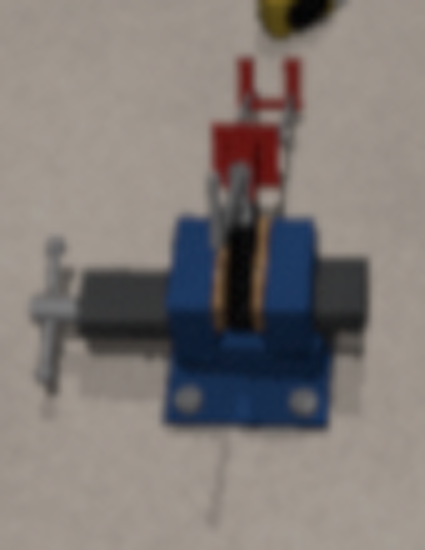

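View pics/sr.png

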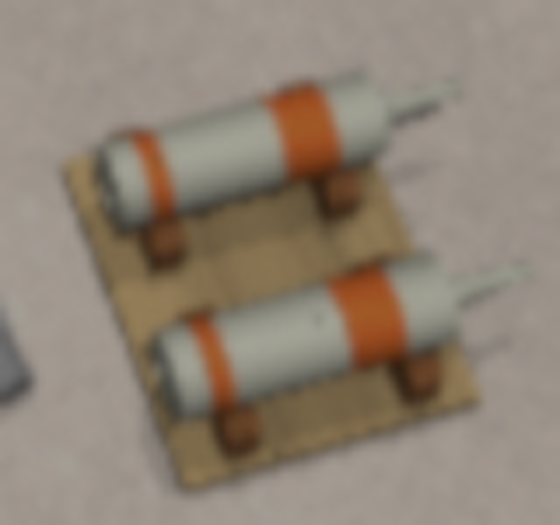

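```bash
cat > h.py <<'E'
import numpy as np, cv2
from scipy.spatial.transform import Rotation as R
from cell import arm
P={n:arm.camera_params(n) for n in("scene","top")}
def ray(n,uv):
    p=P[n];M=R.from_rotvec(np.ravel(p["rvec"])).as_matrix();t=np.ravel(p["tvec"])
    d=M.T@np.linalg.solve(p["camera_matrix"],[uv[0],uv[1],1.]);return -M.T@t,d/np.linalg.norm(d)
def plane(n,uv,z):
    c,d=ray(n,uv);return c+d*(z-c[2])/d[2]
def tri(uvt,uvs):
    c1,d1=ray("top",uvt);c2,d2=ray("scene",uvs)
    A=np.stack([d1,-d2],1);s=np.linalg.lstsq(A,c2-c1,rcond=None)[0]
    a=c1+s[0]*d1;b=c2+s[1]*d2;return (a+b)/2,np.linalg.norm(a-b)*1000
def proj(n,X):
    p=P[n];return cv2.projectPoints(np.atleast_2d(np.array(X,float)),p["rvec"],p["tvec"],p["camera_matrix"],None)[0][:,0]
E
python3 - <<'E'
from h import *
np.set_printoptions(precision=4,suppress=True)
print(ray("top",(256,192))[0],ray("scene",(256,192))[0])
S=cv2.imread("pics/scene0.png");T=cv2.imread("pics/top0.png")
for n,im,box in(("top",T,(155,235,175,260)),("scene",S,(270,350,215,290))):
    x0,x1,y0,y1=box
    h=cv2.cvtColor(im,cv2.COLOR_BGR2HSV)
    o=cv2.inRange(h,(5,150,90),(16,255,255))
    m=np.zeros_like(o);m[y0:y1,x0:x1]=o[y0:y1,x0:x1]
    k,l,st,c=cv2.connectedComponentsWithStats(m)
    for i in range(1,k):
        if st[i,4]>8:
            w=plane(n,c[i],.065); print(n,"orange",c[i],st[i,4],w)
for n,im in(("top",T),("scene",S)):
    h=cv2.cvtColor(im,cv2.COLOR_BGR2HSV)
    m=cv2.inRange(h,(0,150,60),(4,255,255))|cv2.inRange(h,(174,150,60),(180,255,255))
    k,l,st,c=cv2.connectedComponentsWithStats(m)
    for i in range(1,k):
        if st[i,4]>8:
            pts=np.argwhere(l==i)[:,::-1].astype(np.float32); print(n,"red",c[i],st[i]);print(cv2.boxPoints(cv2.minAreaRect(pts)).round(1).tolist())
    for nm,lo,hi in(("tin",(60,80,30),(95,255,255)),("yellow",(22,120,80),(35,255,255))):
        m=cv2.inRange(h,lo,hi);k,l,st,c=cv2.connectedComponentsWithStats(m)
        for i in range(1,k):
            if st[i,4]>15: print(n,nm,c[i],st[i,4],plane(n,c[i],.06))
# rack corners
for uv in((135,80),(495,180),(415,487),(48,395)):
    print(plane("top",(uv[0]/7+155-.43,uv[1]/7+175-.43),.012))
E
```

```text
[ 0.4188 -0.0019  1.4594] [0.9753 0.6691 1.3052]
top orange [179.6585 193.8293] 41 [0.5739 0.2858 0.065 ]
top orange [209.25 204.1 ] 40 [0.5379 0.1863 0.065 ]
top orange [172.973  217.3694] 111 [0.4953 0.3075 0.065 ]
top orange [202.8739 227.7838] 111 [0.4593 0.2076 0.065 ]
scene orange [313.2821 233.3846] 78 [0.4575 0.2109 0.065 ]
scene orange [291.875  239.9167] 24 [0.5369 0.1905 0.065 ]
scene orange [293.2 248.5] 10 [0.5525 0.2203 0.065 ]
scene orange [322.4848 259.5758] 99 [0.4928 0.3088 0.065 ]
scene orange [300.1034 265.8276] 29 [0.5707 0.2857 0.065 ]
scene orange [330. 268.] 9 [0.4906 0.347  0.065 ]
top red [323.4294 182.0113] [312 174  22  18 177]
[[309.29998779296875, 186.10000610351562], [314.1000061035156, 171.6999969482422], [333.0, 178.0], [328.20001220703125, 192.39999389648438]]
top red [359.4324 212.6757] [352 205  16  16  74]
[[351.6000061035156, 217.10000610351562], [360.29998779296875, 203.39999389648438], [367.6000061035156, 208.0], [358.8999938964844, 221.6999969482422]]
top tin [151.5645 184.5323] 62 [0.6075 0.3823 0.06  ]
top yellow [389.335  236.3155] 206 [ 0.4228 -0.4082  0.06  ]
scene red [224.1226 159.7453] [218 155  13  12 106]
[[218.0, 166.0], [218.0, 155.0], [230.0, 155.0], [230.0, 166.0]]
scene tin [305.6667 314.5606] 66 [0.6525 0.4274 0.06  ]
scene yellow [232.6852 126.7037] 108 [ 0.43   -0.4015  0.06  ]
[0.6076 0.3172 0.012 ]
[0.5548 0.1378 0.012 ]
[0.4044 0.1777 0.012 ]
[0.4518 0.3588 0.012 ]
```

The rack is at about (0.505, 0.248) with yaw −15°. Two independent measurements agree: the corners give −14.9° and the bands −15.3°. Next I need the gun's pose, so I'll zoom in on it in both views.

```bash
python3 - <<'E'
import cv2,numpy as np
s=cv2.imread("pics/scene0.png");t=cv2.imread("pics/top0.png")
def c(im,x0,x1,y0,y1,k,n):
    o=cv2.resize(im[y0:y1,x0:x1],None,fx=k,fy=k,interpolation=cv2.INTER_CUBIC)
    o=np.clip(o.astype(float)*1.6,0,255).astype(np.uint8)
    for x in range(x0,x1,5): cv2.putText(o,str(x),((x-x0)*k,8),0,.3,(255,255,0),1);cv2.line(o,((x-x0)*k,0),((x-x0)*k,o.shape[0]),(120,120,0),1)
    for y in range(y0,y1,5): cv2.putText(o,str(y),(0,(y-y0)*k+8),0,.3,(255,255,0),1);cv2.line(o,(0,(y-y0)*k),(o.shape[1],(y-y0)*k),(120,120,0),1)
    cv2.imwrite(n,o)
c(t,308,373,170,228,12,"pics/tg2.png")
c(s,205,245,135,185,12,"pics/sg2.png")
c(t,280,325,145,185,12,"pics/tg3.png")
E
```

```text
(no output)
```

View pics/tg2.png

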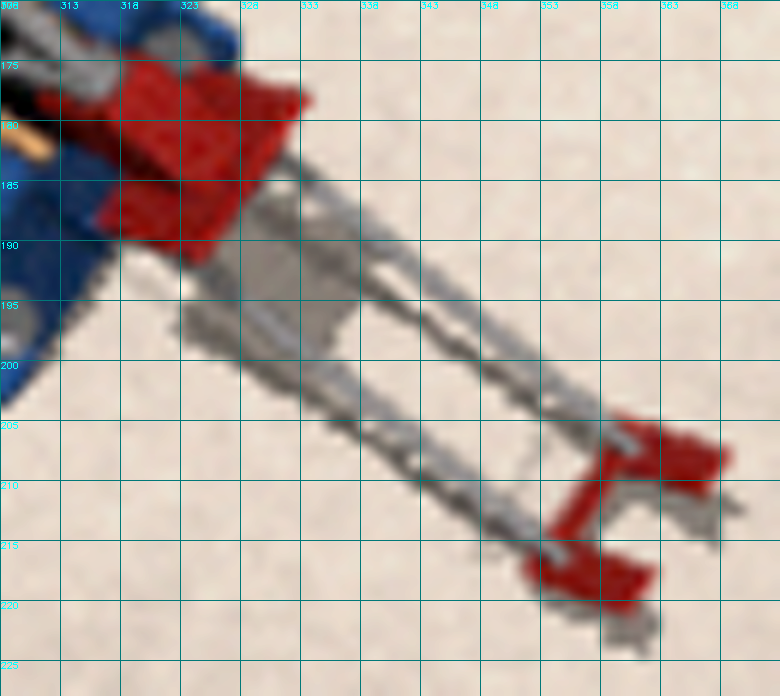

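View pics/sg2.png

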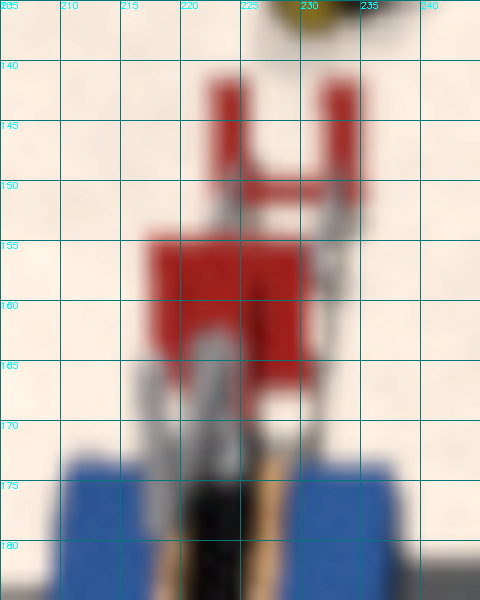

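View pics/tg3.png

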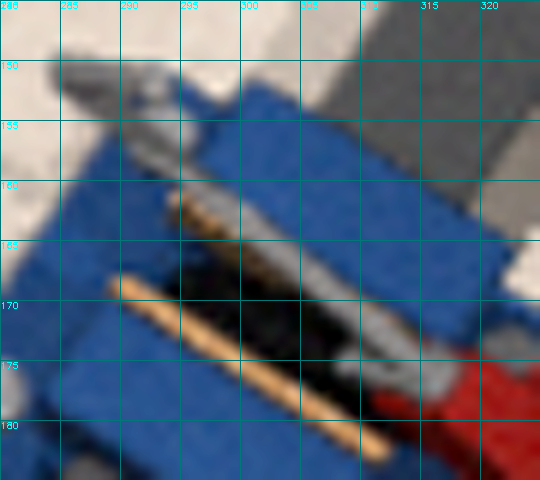

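```bash
python3 - <<'E'
from h import *
np.set_printoptions(precision=4,suppress=True)
q=lambda a:(a[0]-.5,a[1]-.5)
prs={"F-":((368.8,208),(221.9,141.5)),"F+":((360.2,221.2),(234.6,141.5)),"R-":((333.9,178.3),(217.6,154.8)),"R+":((325,191.7),(231,154.8))}
X={}
for k,(a,b) in prs.items():
    X[k],g=tri(q(a),q(b)); print(k,X[k],g)
F=(X["F-"]+X["F+"])/2;Rr=(X["R-"]+X["R+"])/2
print("F",F,"R",Rr,"widths",np.linalg.norm(X["F+"]-X["F-"]),np.linalg.norm(X["R+"]-X["R-"]),"len",np.linalg.norm(Rr-F))
for n in "FR":
  d=X[n+"+"]-X[n+"-"]; print(np.degrees(np.arctan2(d[1],d[0]))-90)
# expected vector front-top -> rear-top in gun: (180,0,9)mm
d=Rr-F; print("yaw",np.degrees(np.arctan2(d[1],d[0])),"elev",np.degrees(np.arctan2(d[2],np.hypot(d[0],d[1]))),"expect",30+np.degrees(np.arctan2(9,180)))
E
```

```text
F- [ 0.5187 -0.3394  0.0793] 2.799185177079299
F+ [ 0.4755 -0.3088  0.0815] 1.9138347976859125
R- [ 0.6032 -0.2112  0.1774] 1.2793233195077085
R+ [ 0.5618 -0.1823  0.1793] 1.5254282984535104
F [ 0.4971 -0.3241  0.0804] R [ 0.5825 -0.1967  0.1784] widths 0.05306590484673097 0.05050823347740621 len 0.1819816692131111
54.701082432727986
55.01775483819091
yaw 56.15782863050949 elev 32.5808633367838 expect 32.86240522611175
```

```bash
cat >> h.py <<'E'
def gunR(yaw): return R.from_euler("ZY",[yaw,-30],degrees=True).as_matrix()
E
python3 - <<'E'
from h import *
np.set_printoptions(precision=4,suppress=True)
F=np.array([.4971,-.3241,.0804]);Rr=np.array([.5825,-.1967,.1784])
T=cv2.imread("pics/top0.png");S=cv2.imread("pics/scene0.png")
for yaw in(55,56):
    G=gunR(yaw);oF=F-G@[-.0745,0,.015];oR=Rr-G@[.1075,0,.024];print(yaw,oF,oR,(oF+oR)/2)
yaw=55.8;G=gunR(yaw);o=((F-G@[-.0745,0,.015])+(Rr-G@[.1075,0,.024]))/2
print(o)
segs=[((-.0725,s*.018,-.018),(.1075,s*.018,-.018)) for s in(1,-1)]+[((-.0725,-.027,.015),(-.0725,.027,.015)),((.1075,-.026,.024),(.1075,.026,.024)),((.1075,0,0),(.30,0,0))]+[((x,0,0),(x,0,.056)) for x in (.27,.28,.29,.30)]
for n,im,(x0,x1,y0,y1),k in(("top",T,(280,375,145,228),8),("scene",S,(200,245,135,185),12)):
    o2=np.clip(cv2.resize(im[y0:y1,x0:x1],None,fx=k,fy=k,interpolation=cv2.INTER_CUBIC)*1.5,0,255).astype(np.uint8)
    for a,b in segs:
        p=(proj(n,[o+G@a,o+G@b])-[x0,y0]+.5)*k
        cv2.line(o2,tuple(p[0].astype(int).tolist()),tuple(p[1].astype(int).tolist()),(0,255,0),1)
    cv2.imwrite(f"pics/ov_{n}.png",o2)
E
```

```text
55 [ 0.5384 -0.2651  0.1047] [ 0.536  -0.2631  0.1039] [ 0.5372 -0.2641  0.1043]
56 [ 0.5374 -0.2644  0.1047] [ 0.5372 -0.2639  0.1039] [ 0.5373 -0.2642  0.1043]
[ 0.5372 -0.2642  0.1043]
```

View pics/ov_top.png

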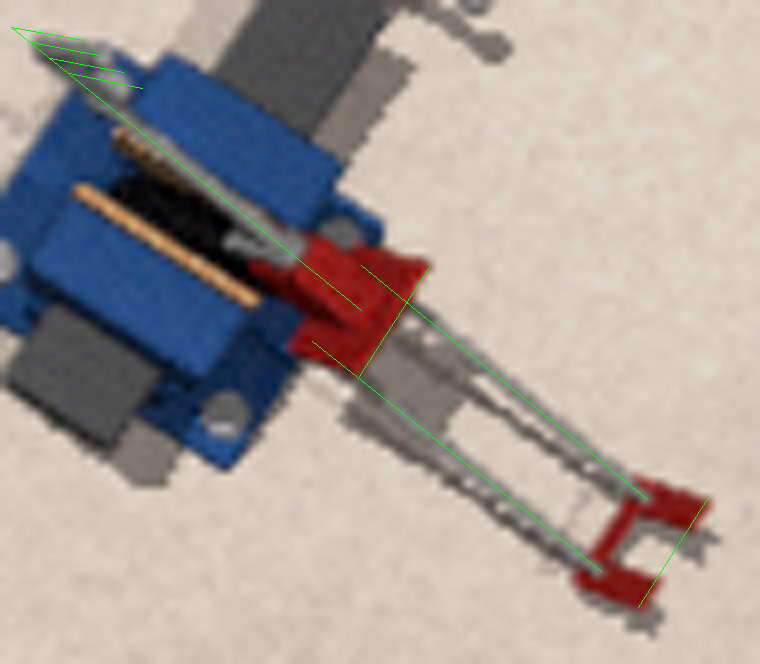

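View pics/ov_scene.png

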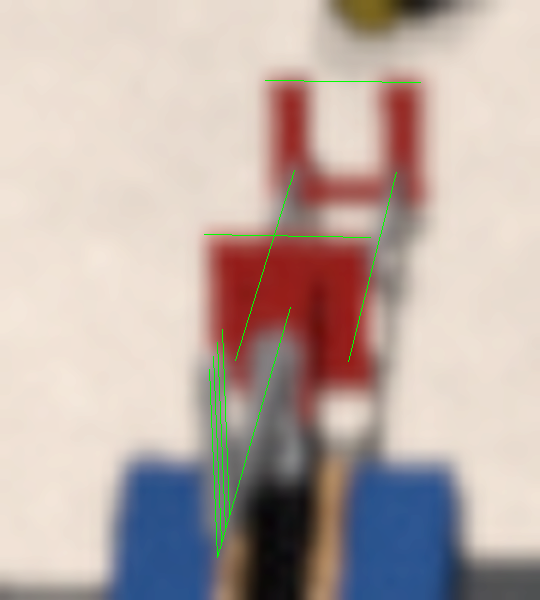

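```bash
python3 - <<'E'
from h import *
np.set_printoptions(precision=4,suppress=True)
F=np.array([.4971,-.3241,.0804]);Rr=np.array([.5825,-.1967,.1784])
T=cv2.imread("pics/top0.png");S=cv2.imread("pics/scene0.png")
yaw=54.6;G=gunR(yaw);o=((F-G@[-.0745,0,.015])+(Rr-G@[.1075,0,.024]))/2
print(o)
segs=[((-.0725,s*.018,-.018),(.1075,s*.018,-.018)) for s in(1,-1)]+[((-.0725,-.027,.015),(-.0725,.027,.015)),((.1075,-.026,.024),(.1075,.026,.024)),((.1075,0,0),(.30,0,0))]+[((x,0,0),(x,0,.056)) for x in (.27,.28,.29,.30)]
for n,im,(x0,x1,y0,y1),k in(("top",T,(280,375,145,228),8),("scene",S,(200,245,135,185),12)):
    o2=np.clip(cv2.resize(im[y0:y1,x0:x1],None,fx=k,fy=k,interpolation=cv2.INTER_CUBIC)*1.5,0,255).astype(np.uint8)
    for a,b in segs:
        p=(proj(n,[o+G@a,o+G@b])-[x0,y0]+.5)*k
        cv2.line(o2,tuple(p[0].astype(int).tolist()),tuple(p[1].astype(int).tolist()),(0,255,0),1)
    cv2.imwrite(f"pics/ov2_{n}.png",o2)
E
```

```text
[ 0.5372 -0.2641  0.1043]
```

View pics/ov2_top.png

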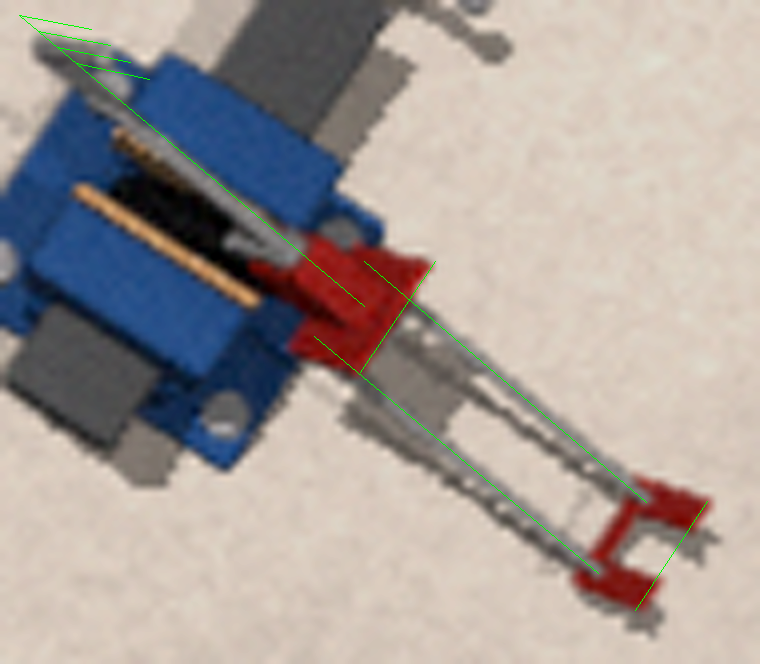

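View pics/ov2_scene.png

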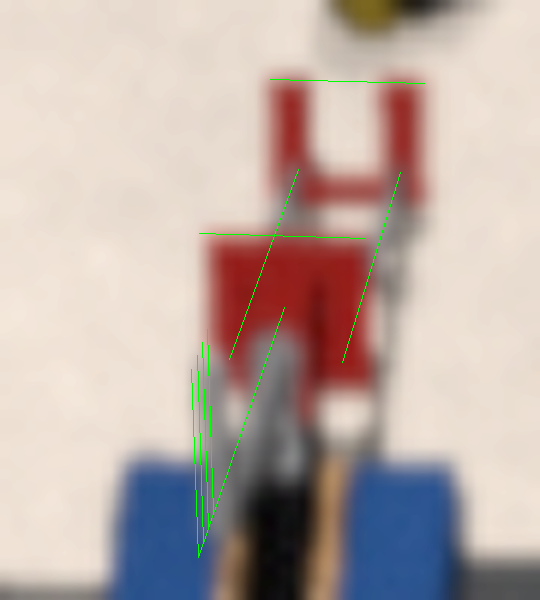

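```bash
python3 - <<'E'
from h import *
np.set_printoptions(precision=4,suppress=True)
F=np.array([.4971,-.3241,.0804]);Rr=np.array([.5825,-.1967,.1784])
for nm,a,b in(("base",(285.8,151.4),(218.6,179)),("tip",(294.7,152.5),(217.5,165))):
    X,g=tri((a[0]-.5,a[1]-.5),(b[0]-.5,b[1]-.5));print(nm,X,g)
    for yaw in(55.8,57):
        G=gunR(yaw);o=((F-G@[-.0745,0,.015])+(Rr-G@[.1075,0,.024]))/2
        print(yaw,o,G.T@(X-o))
E
```

```text
base [ 0.6753 -0.0619  0.2479] 0.5412011315152627
55.8 [ 0.5372 -0.2642  0.1043] [ 0.2839 -0.0005  0.0019]
57 [ 0.5373 -0.2642  0.1043] [ 0.2838 -0.0055  0.002 ]
tip [ 0.6624 -0.0846  0.2907] 1.1119993233315588
55.8 [ 0.5372 -0.2642  0.1043] [ 0.2827 -0.0026  0.0521]
57 [ 0.5373 -0.2642  0.1043] [ 0.2826 -0.0071  0.0521]
```

```bash
python3 - <<'E'
from h import *
np.set_printoptions(precision=4,suppress=True)
c=np.array([.5047,.2479]);ex=np.array([.9655,-.2605]);ey=np.array([.2605,.9655])
q=lambda uv:(uv[0]/7+155-.5,uv[1]/7+175-.5)
for nm,uvs in(("right",[(405,157),(325,458),(297,562)]),("left",[(190,75),(117,390),(85,490)])):
    for uv,z in zip(uvs,(.066,.056,.052)):
        p=plane("top",q(uv),z)[:2];print(nm,p,"rack",ex@(p-c),ey@(p-c))
E
```

```text
right [0.5617 0.1758] rack 0.0737944481195074 -0.05479070442664169
right [0.4193 0.2153] rack -0.07392377100889168 -0.05367216363906585
right [0.3704 0.2292] rack -0.12477816791986192 -0.053037914478210005
left [0.6028 0.2791] rack 0.08658141574631126 0.05567566622462538
left [0.453 0.315] rack -0.06743345632525258 0.05129768382285812
left [0.4057 0.3307] rack -0.1171399581293574 0.05420099804378904
```

The gun pose is consistent. Plate widths come out at 53.1 and 50.5 mm (54 and 52 given), the elevation at 32.6° (32.9° expected), and the hook lies on the rod's line at x≈0.283. Next I'll move above the right-hand cartridge.

```bash
cat >> h.py <<'E'
GO=np.array([.5372,-.2642,.1043]);GY=55.6
HZ=arm.hold_point_z
def tool(xdir,zdir):
    z=np.array(zdir,float);z/=np.linalg.norm(z);x=np.array(xdir,float);x-=z*(x@z);x/=np.linalg.norm(x)
    return np.stack([x,np.cross(z,x),z],1)
def delta(grasp,M):
    """rows values to bring the grasp point to `grasp` with tool orientation M"""
    s=arm.observe();T=R.from_rotvec(s["ee_rot"]).as_matrix()
    tcp=np.array(grasp)+M[:,2]*HZ
    print("dp",(T.T@(tcp-s["position"])).round(4),"rot",R.from_matrix(T.T@M).as_rotvec().round(3))
def rackM(yaw=-105): a=np.radians(yaw);return tool([np.cos(a),np.sin(a),0],[0,0,-1])
def gunM(): G=gunR(GY);return tool(-G[:,1],-G[:,2])
def gunP(p): return GO+gunR(GY)@np.array(p)
def st():
    s=arm.observe();T=R.from_rotvec(s["ee_rot"]).as_matrix();g=s["position"]-T[:,2]*HZ
    np.set_printoptions(precision=4,suppress=True)
    G=gunR(GY)
    print("t",s["clock"],"grasp",g,"gun",G.T@(g-GO),"q",s["joints"],"\nF",s["force"],"Fgun",G.T@s["force"],"w",s["width"]*92)
E
python3 -c "
from h import *
delta([.490,.1975,.16],rackM());delta([.490,.1975,.052],rackM())"
```

```text
dp [-0.2436  0.3661  0.0852] rot [ 2.000e-03 -0.000e+00  2.982e+00]
dp [-0.2435  0.3661  0.1932] rot [ 2.000e-03 -0.000e+00  2.982e+00]
```

```bash
python3 -m pendant '[{"dp":[-0.12,0.18,0.03],"rotation":[0,0,0.75],"fingers":-1},{"dp":[-0.12,0.18,0.03],"rotation":[0,0,0.75],"fingers":-1},{"dp":[-0.2,0.3,0.05],"rotation":[0,0,1.2],"fingers":-1},{"dp":[-0.2,0.3,0.05],"rotation":[0,0,1.2],"fingers":-1},{"dp":[-0.243,0.366,0.06],"rotation":[0,0,1.8],"fingers":-1},{"dp":[-0.243,0.366,0.06],"rotation":[0,0,1.8],"fingers":-1},{"dp":[-0.243,0.366,0.06],"rotation":[0,0,1.8],"fingers":-1},{"dp":[-0.243,0.366,0.06],"rotation":[0,0,1.8],"fingers":-1},{"dp":[-0.243,0.366,0.06],"rotation":[0,0,1.8],"fingers":-1},{"dp":[-0.243,0.366,0.06],"rotation":[0,0,1.8],"fingers":-1},{"dp":[-0.243,0.366,0.085],"rotation":[0,0,2.982],"fingers":-1},{"dp":[-0.243,0.366,0.085],"rotation":[0,0,2.982],"fingers":-1},{"dp":[-0.243,0.366,0.085],"rotation":[0,0,2.982],"fingers":-1},{"dp":[-0.243,0.366,0.085],"rotation":[0,0,2.982],"fingers":-1},{"dp":[-0.243,0.366,0.085],"rotation":[0,0,2.982],"fingers":-1},{"dp":[-0.243,0.366,0.085],"rotation":[0,0,2.982],"fingers":-1},{"dp":[-0.243,0.366,0.085],"rotation":[0,0,2.982],"fingers":-1},{"dp":[-0.243,0.366,0.085],"rotation":[0,0,2.982],"fingers":-1},{"dp":[-0.243,0.366,0.085],"rotation":[0,0,2.982],"fingers":-1}]' 20; python3 -c "
from h import *
st();delta([.490,.1975,.052],rackM())
cv2.imwrite('pics/t1.png',arm.get_image('top'))"
```

```text
clock: 2.48
position: [0.49, 0.1981, 0.1413]
ee_rot: [1.913, -2.49, 0.001]
force: [-0.2, -0.7, -0.0]
width: 0.999
t 2.475 grasp [0.49   0.1982 0.1601] gun [ 0.3352  0.3002 -0.1291] q [-1.0906  0.4689  0.8422  1.9586 -0.4404  0.908  -1.8542] 
F [-0.2472 -0.7048 -0.0264] Fgun [-0.6378 -0.1942  0.3378] w 91.93595926849062
dp [ 0.0005 -0.0002  0.1081] rot [ 0.    -0.002  0.001]
```

View pics/t1.png

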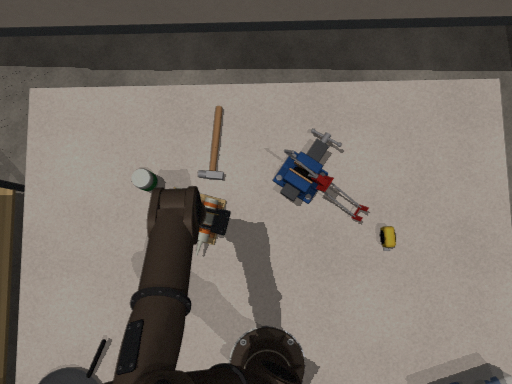

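The gripper is above the right-hand cartridge, at about (212,222) in the top view. I'll descend and grip.

```bash
python3 -m pendant '[{"dp":[0,0,0.06],"rotation":[0,0,0],"fingers":-1},{"dp":[0,0,0.09],"rotation":[0,0,0],"fingers":-1},{"dp":[0,0,0.107],"rotation":[0,0,0],"fingers":-1},{"dp":[0,0,0.107],"rotation":[0,0,0],"fingers":-1},{"dp":[0,0,0.107],"rotation":[0,0,0],"fingers":-1}]' 20; python3 -c "
from h import *
st()"; python3 -m pendant '[{"dp":[0,0,0],"rotation":[0,0,0],"fingers":1},{"dp":[0,0,0],"rotation":[0,0,0],"fingers":1},{"dp":[0,0,0],"rotation":[0,0,0],"fingers":1},{"dp":[0,0,0],"rotation":[0,0,0],"fingers":1},{"dp":[0,0,0],"rotation":[0,0,0],"fingers":1},{"dp":[0,0,0],"rotation":[0,0,0],"fingers":1}]' 20; python3 -c "
from h import *
st()"
```

```text
clock: 3.15
position: [0.4908, 0.1982, 0.0354]
ee_rot: [-1.913, 2.491, -0.001]
force: [0.3, 0.4, 0.1]
width: 0.996
t 3.15 grasp [0.4908 0.1982 0.0542] gun [ 0.2827  0.2995 -0.221 ] q [-0.9708  0.6157  0.6927  2.0409 -0.6105  0.6973 -1.7151] 
F [0.2914 0.3959 0.1055] Fgun [ 0.4782 -0.0168 -0.1543] w 91.65460835955183
clock: 3.9
position: [0.4901, 0.1954, 0.0353]
ee_rot: [1.909, -2.492, 0.003]
force: [-2.6, -8.2, 4.2]
width: 0.496
t 3.9 grasp [0.4901 0.1955 0.0541] gun [ 0.2803  0.2985 -0.2198] q [-0.9698  0.6157  0.6951  2.0431 -0.6084  0.6979 -1.7152] 
F [-2.63   -8.2228  4.219 ] Fgun [-5.053  -2.4756  7.7891] w 45.627963719391566
```

```bash
python3 -m pendant '[{"dp":[0,0,-0.03],"rotation":[0,0,0],"fingers":1},{"dp":[0,0,-0.06],"rotation":[0,0,0],"fingers":1},{"dp":[0,0,-0.08],"rotation":[0,0,0],"fingers":1},{"dp":[0,0,-0.08],"rotation":[0,0,0],"fingers":1},{"dp":[0,0,-0.08],"rotation":[0,0,0],"fingers":1},{"dp":[0,0,-0.08],"rotation":[0,0,0],"fingers":1},{"dp":[0,0,-0.08],"rotation":[0,0,0],"fingers":1}]' 20; python3 -c "
from h import *
st()"; python3 -m pendant '[{"dp":[0,0,0],"rotation":[0,0,0],"fingers":1},{"dp":[0,0,0],"rotation":[0,0,0],"fingers":1}]' 20; python3 -c "
from h import *
st()
for i in range(1):
    print(arm.observe()['ft_torque'])"
```

```text
clock: 4.78
position: [0.4898, 0.1955, 0.1146]
ee_rot: [1.908, -2.491, 0.003]
force: [0.1, -0.3, -3.3]
width: 0.496
t 4.775 grasp [0.4898 0.1955 0.1334] gun [ 0.3199  0.2988 -0.1511] q [-1.0637  0.5057  0.8159  1.9857 -0.4813  0.8563 -1.8179] 
F [ 0.0521 -0.2662 -3.3384] Fgun [-1.8339 -0.1934 -2.7961] w 45.622421648035015
clock: 5.03
position: [0.4897, 0.1954, 0.1145]
ee_rot: [1.908, -2.491, 0.004]
force: [0.5, 0.1, -3.7]
width: 0.495
t 5.025 grasp [0.4898 0.1954 0.1333] gun [ 0.3197  0.2988 -0.1511] q [-1.0636  0.5061  0.8159  1.9858 -0.4814  0.8563 -1.8178] 
F [ 0.525   0.0537 -3.6801] Fgun [-1.5448 -0.4028 -3.3575] w 45.58384436173951
[ 0.0476  0.1519 -0.0059]
```

The right-hand cartridge weighs about 3.5 N (0.36 kg), so it is the full one; the spent one would be under 1.2 N. I'll carry it to above the gun.

```bash
python3 -c "
from h import *
print(gunP([.006,0,.10]))
delta([.43,-.0,.27],rackM(-75))
delta([.42,-.2,.27],rackM(-50))
delta(gunP([.006,0,.12]),gunM())"
```

```text
[ 0.5118873  -0.30116826  0.19390254]
dp [ 0.2048  0.0069 -0.1358] rot [ 0.002 -0.004 -0.525]
dp [ 0.4005 -0.0355 -0.1349] rot [ 0.003 -0.004 -0.962]
dp [ 0.4746 -0.1504 -0.0784] rot [ 0.458 -0.326 -1.203]
```

```bash
python3 -m pendant '[{"dp":[0.0,0,-0.05],"rotation":[0,0,0],"fingers":1},{"dp":[0.04,0,-0.1],"rotation":[0,0,-0.1],"fingers":1},{"dp":[0.08,0,-0.136],"rotation":[0,0,-0.22],"fingers":1},{"dp":[0.13,0.007,-0.136],"rotation":[0,0,-0.34],"fingers":1},{"dp":[0.17,0.007,-0.136],"rotation":[0,0,-0.45],"fingers":1},{"dp":[0.21,0.007,-0.136],"rotation":[0,0,-0.53],"fingers":1},{"dp":[0.25,0,-0.136],"rotation":[0,0,-0.63],"fingers":1},{"dp":[0.3,-0.01,-0.136],"rotation":[0,0,-0.75],"fingers":1},{"dp":[0.35,-0.02,-0.135],"rotation":[0,0,-0.86],"fingers":1},{"dp":[0.4,-0.036,-0.135],"rotation":[0,0,-0.96],"fingers":1},{"dp":[0.42,-0.06,-0.13],"rotation":[0.1,-0.08,-1.02],"fingers":1},{"dp":[0.44,-0.09,-0.11],"rotation":[0.23,-0.16,-1.08],"fingers":1},{"dp":[0.46,-0.12,-0.095],"rotation":[0.34,-0.24,-1.14],"fingers":1},{"dp":[0.474,-0.15,-0.078],"rotation":[0.458,-0.326,-1.203],"fingers":1},{"dp":[0.474,-0.15,-0.078],"rotation":[0.458,-0.326,-1.203],"fingers":1},{"dp":[0.474,-0.15,-0.078],"rotation":[0.458,-0.326,-1.203],"fingers":1},{"dp":[0.474,-0.15,-0.078],"rotation":[0.458,-0.326,-1.203],"fingers":1}]' 30; python3 -c "
from h import *
st();delta(gunP([.006,0,.12]),gunM())
for n in('top','scene'):
  im=arm.get_image(n);cv2.imwrite(f'pics/{n}2.png',im)
"
```

```text
clock: 7.15
position: [0.5114, -0.3002, 0.195]
ee_rot: [-2.517, 0.779, -0.208]
force: [0.3, 0.0, -2.8]
width: 0.499
t 7.15 grasp [ 0.5061 -0.308   0.2113] gun [0.007  0.0009 0.1194] q [ 0.2841  0.5567  0.7008  1.7512 -0.8774  1.3083  0.7391] 
F [ 0.3222  0.0433 -2.7536] Fgun [-1.1882 -0.2414 -2.4936] w 45.903559954807214
dp [ 0.0009  0.001  -0.0006] rot [0.001 0.    0.   ]
```

View pics/top2.png

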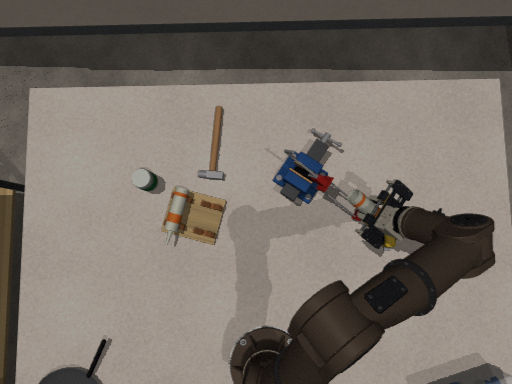

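View pics/scene2.png

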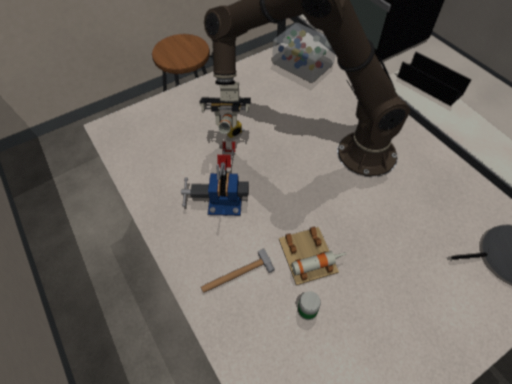

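The cartridge hangs tilted above the cradle, at about (365,203) in the top view, and the arm is clear of everything. I'll check how it sits in the grip.

```bash
python3 - <<'E'
from h import *
s=arm.observe();T=R.from_rotvec(s["ee_rot"]).as_matrix();g=s["position"]-T[:,2]*HZ+T[:,2]*.002
cx=-T[:,1];cy=-T[:,0];cz=-T[:,2]
th=np.linspace(0,2*np.pi,30)
rim=[g+cx*.0725+.023*(cy*np.cos(a)+cz*np.sin(a)) for a in th]
for n,(x0,x1,y0,y1),k in(("top",(335,420,170,255),8),("scene",(190,260,70,175),6)):
    im=cv2.imread(f"pics/{n}2.png");o=np.clip(cv2.resize(im[y0:y1,x0:x1],None,fx=k,fy=k,interpolation=cv2.INTER_CUBIC)*1.4,0,255).astype(np.uint8)
    for X,c in((rim,(0,255,0)),([g-cx*.0725,g-cx*.1225],(0,255,0)),([gunP([-.0725,-.027,.015]),gunP([-.0725,.027,.015])],(255,255,0))):
        p=((proj(n,X)-[x0,y0]+.5)*k).astype(np.int32);cv2.polylines(o,[p],False,c,1)
    cv2.imwrite(f"pics/{n}2z.png",o)
E
```

```text
(no output)
```

View pics/top2z.png

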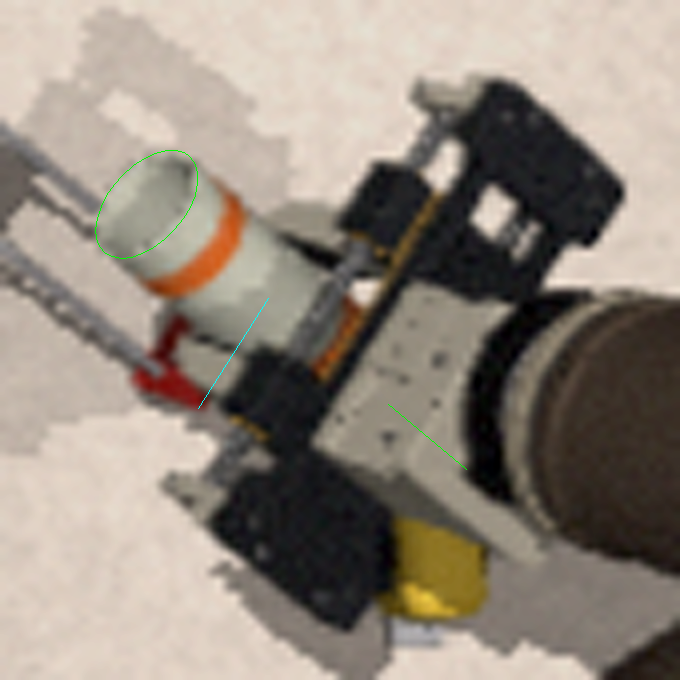

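View pics/scene2z.png

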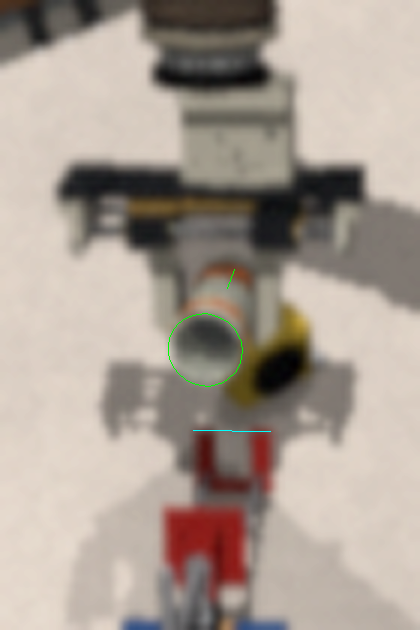

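The grip is within about 1 mm of what I assumed, since the predicted rim overlays the real one in both views. I'll lower along the gun's −z.

```bash
python3 -m pendant '[{"dp":[0.001,0.001,0.03],"rotation":[0,0,0],"fingers":1},{"dp":[0.001,0.001,0.06],"rotation":[0,0,0],"fingers":1},{"dp":[0.001,0.001,0.085],"rotation":[0,0,0],"fingers":1},{"dp":[0.001,0.001,0.1],"rotation":[0,0,0],"fingers":1},{"dp":[0.001,0.001,0.107],"rotation":[0,0,0],"fingers":1},{"dp":[0.001,0.001,0.107],"rotation":[0,0,0],"fingers":1}]' 30; python3 -c "
from h import *
st();delta(gunP([.006,0,.002]),gunM())"
```

```text
clock: 8.0
position: [0.5426, -0.2566, 0.1026]
ee_rot: [-2.518, 0.776, -0.209]
force: [0.4, -0.3, -3.3]
width: 0.497
t 8.0 grasp [ 0.5373 -0.2644  0.1189] gun [ 0.0072 -0.0002  0.0127] q [ 0.245   0.6555  0.6257  1.8495 -1.0081  1.1429  0.827 ] 
F [ 0.4409 -0.306  -3.2873] Fgun [-1.6466 -0.5367 -2.8452] w 45.756875699497435
dp [-0.0002  0.0012  0.0107] rot [ 0.001 -0.     0.003]
```

```bash
python3 -m pendant '[{"dp":[0,0.001,0.004],"rotation":[0,0,0],"fingers":1},{"dp":[0,0.001,0.007],"rotation":[0,0,0],"fingers":1},{"dp":[0,0.001,0.009],"rotation":[0,0,0],"fingers":1},{"dp":[0,0.001,0.009],"rotation":[0,0,0],"fingers":1}]' 30; python3 -c "
from h import *
st();
for n in('top','scene'):
  im=arm.get_image(n);x0,x1,y0,y1=(310,400,165,245) if n=='top' else (180,270,80,200)
  cv2.imwrite(f'pics/{n}3.png',np.clip(cv2.resize(im[y0:y1,x0:x1],None,fx=6,fy=6,interpolation=2)*1.4,0,255).astype(np.uint8))
"
```

```text
clock: 8.5
position: [0.5447, -0.2536, 0.0943]
ee_rot: [-2.518, 0.776, -0.209]
force: [-0.4, 0.2, -3.6]
width: 0.497
t 8.5 grasp [ 0.5394 -0.2614  0.1105] gun [ 0.0062 -0.0002  0.0036] q [ 0.2442  0.666   0.6179  1.8557 -1.0208  1.13    0.8368] 
F [-0.4391  0.1634 -3.6054] Fgun [-1.9008  0.4546 -3.0658] w 45.72395464614165
```

View pics/top3.png

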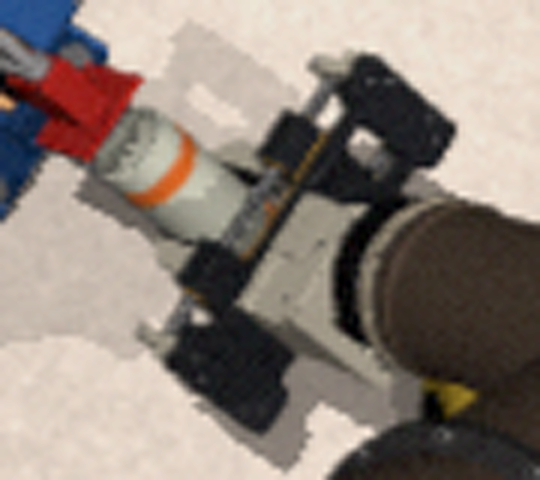

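View pics/scene3.png

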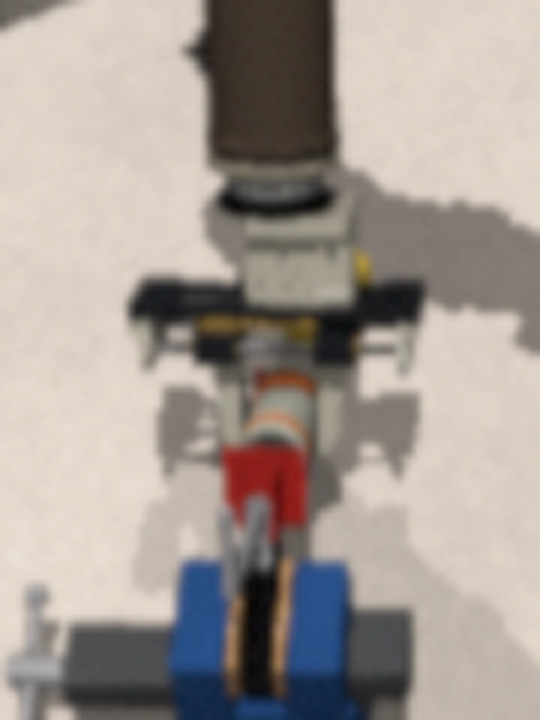

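There's no contact yet. I'll continue down in small steps until the rails take the load.

```bash
python3 -m pendant '[{"dp":[0,0,0.002],"rotation":[0,0,0],"fingers":1},{"dp":[0,0,0.003],"rotation":[0,0,0],"fingers":1},{"dp":[0,0,0.003],"rotation":[0,0,0],"fingers":1}]' 30; python3 -c "
from h import *
st()"; python3 -m pendant '[{"dp":[0,0,0.001],"rotation":[0,0,0],"fingers":1},{"dp":[0,0,0.002],"rotation":[0,0,0],"fingers":1},{"dp":[0,0,0.002],"rotation":[0,0,0],"fingers":1}]' 30; python3 -c "
from h import *
st()"
```

```text
clock: 8.98
position: [0.5456, -0.2527, 0.0918]
ee_rot: [-2.518, 0.776, -0.21]
force: [0.4, -0.5, -3.1]
width: 0.501
t 8.975 grasp [ 0.5403 -0.2604  0.1081] gun [ 0.0061 -0.0004  0.0009] q [ 0.2434  0.6691  0.6158  1.8575 -1.025   1.1257  0.8395] 
F [ 0.3849 -0.528  -3.1085] Fgun [-1.7433 -0.6159 -2.5829] w 46.04811801601902
clock: 9.35
position: [0.5465, -0.2527, 0.0906]
ee_rot: [-2.518, 0.776, -0.212]
force: [-0.6, -4.4, 3.7]
width: 0.499
t 9.35 grasp [ 0.5412 -0.2605  0.1069] gun [ 0.0059 -0.0012 -0.0004] q [ 0.2431  0.6707  0.6148  1.858  -1.0281  1.1226  0.8414] 
F [-0.5727 -4.3973  3.7211] Fgun [-1.5618 -2.0118  5.1985] w 45.884263833213375
```

The rails have taken the load: the force along gun z went from −2.6 N to +5.2 N. I'll ease off by 1 mm and slide it towards the front plate.

```bash
python3 -m pendant '[{"dp":[0,0.002,-0.0005],"rotation":[0,0,0],"fingers":1},{"dp":[0,0.004,-0.0005],"rotation":[0,0,0],"fingers":1},{"dp":[0,0.004,-0.0005],"rotation":[0,0,0],"fingers":1}]' 30; python3 -c "
from h import *
st()"; python3 -m pendant '[{"dp":[0,0.001,0],"rotation":[0,0,0],"fingers":1},{"dp":[0,0.002,0],"rotation":[0,0,0],"fingers":1},{"dp":[0,0.002,0],"rotation":[0,0,0],"fingers":1}]' 30; python3 -c "
from h import *
st()"
```

```text
clock: 9.72
position: [0.5443, -0.2558, 0.0887]
ee_rot: [-2.518, 0.777, -0.212]
force: [1.6, -1.2, -1.9]
width: 0.503
t 9.725 grasp [ 0.539  -0.2635  0.105 ] gun [ 0.0017 -0.0011 -0.0001] q [ 0.2502  0.6742  0.6141  1.8577 -1.028   1.1237  0.8482] 
F [ 1.5711 -1.2331 -1.876 ] Fgun [-1.0505 -1.993  -1.5598] w 46.24391197743941
clock: 10.1
position: [0.5433, -0.2573, 0.0876]
ee_rot: [-2.518, 0.777, -0.211]
force: [0.4, -1.2, -1.3]
width: 0.498
t 10.1 grasp [ 0.538  -0.265   0.1039] gun [-0.0004 -0.0011 -0.0002] q [ 0.2534  0.6762  0.614   1.8576 -1.0284  1.124   0.8519] 
F [ 0.4068 -1.1874 -1.2868] Fgun [-1.2929 -1.0065 -0.7395] w 45.81588950690941
```

```bash
python3 -m pendant '[{"dp":[0,0.001,0],"rotation":[0,0,0],"fingers":1},{"dp":[0,0.002,0],"rotation":[0,0,0],"fingers":1},{"dp":[0,0.002,0],"rotation":[0,0,0],"fingers":1}]' 30; python3 -c "
from h import *
st()"; python3 -m pendant '[{"dp":[0,0.001,0],"rotation":[0,0,0],"fingers":1},{"dp":[0,0.002,0],"rotation":[0,0,0],"fingers":1},{"dp":[0,0.002,0],"rotation":[0,0,0],"fingers":1}]' 30; python3 -c "
from h import *
st()"
```

```text
clock: 10.48
position: [0.5422, -0.2589, 0.0866]
ee_rot: [-2.519, 0.777, -0.211]
force: [1.2, -0.8, -1.0]
width: 0.499
t 10.475 grasp [ 0.5369 -0.2666  0.1029] gun [-0.0026 -0.0011 -0.0002] q [ 0.2568  0.6782  0.6138  1.8575 -1.0286  1.1243  0.8555] 
F [ 1.1691 -0.7759 -1.0087] Fgun [-0.4867 -1.4029 -0.8837] w 45.86846892158385
clock: 10.85
position: [0.5417, -0.2596, 0.086]
ee_rot: [-2.517, 0.776, -0.212]
force: [3.5, 2.2, 2.5]
width: 0.499
t 10.85 grasp [ 0.5363 -0.2673  0.1023] gun [-0.0037 -0.0011 -0.0002] q [ 0.2598  0.6796  0.6128  1.8572 -1.0294  1.1256  0.8591] 
F [3.4979 2.176  2.5135] Fgun [ 4.523  -1.6568  0.2909] w 45.92910558969123
```

The shoulder is against the front plate (+4.5 N along gun x). I'll release and withdraw.

```bash
python3 -m pendant '[{"dp":[0,-0.001,0],"rotation":[0,0,0],"fingers":0.3},{"dp":[0,-0.001,0],"rotation":[0,0,0],"fingers":-1},{"dp":[0,-0.001,0],"rotation":[0,0,0],"fingers":-1},{"dp":[0,-0.001,0],"rotation":[0,0,0],"fingers":-1},{"dp":[0,-0.001,-0.01],"rotation":[0,0,0],"fingers":-1},{"dp":[0,-0.001,-0.04],"rotation":[0,0,0],"fingers":-1},{"dp":[0,-0.001,-0.08],"rotation":[0,0,0],"fingers":-1},{"dp":[0,-0.001,-0.12],"rotation":[0,0,0],"fingers":-1},{"dp":[0,-0.001,-0.15],"rotation":[0,0,0],"fingers":-1},{"dp":[0,-0.001,-0.15],"rotation":[0,0,0],"fingers":-1}]' 30; python3 -c "
from h import *
st();
for n in('top','scene'):
  im=arm.get_image(n);x0,x1,y0,y1=(280,400,145,245) if n=='top' else (180,270,80,200)
  cv2.imwrite(f'pics/{n}4.png',np.clip(cv2.resize(im[y0:y1,x0:x1],None,fx=6,fy=6,interpolation=2)*1.4,0,255).astype(np.uint8)[:600])
"
```

```text
clock: 12.1
position: [0.499, -0.3233, 0.2189]
ee_rot: [-2.519, 0.778, -0.217]
force: [1.2, -0.9, -0.7]
width: 1.001
t 12.1 grasp [ 0.4936 -0.331   0.2352] gun [-0.0036 -0.0018  0.1532] q [ 0.3189  0.5426  0.7165  1.7083 -0.8507  1.3613  0.7374] 
F [ 1.219  -0.9006 -0.7482] Fgun [-0.4211 -1.5146 -0.6208] w 92.13670734841632
```

View pics/top4.png

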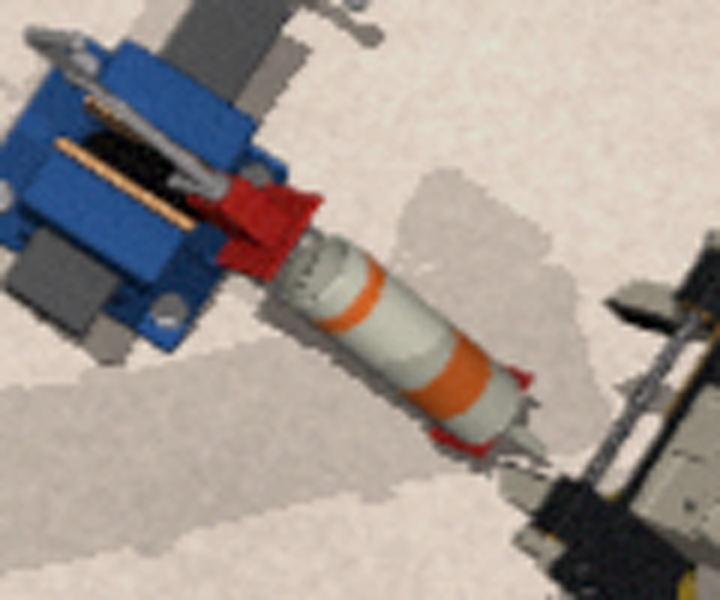

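View pics/scene4.png

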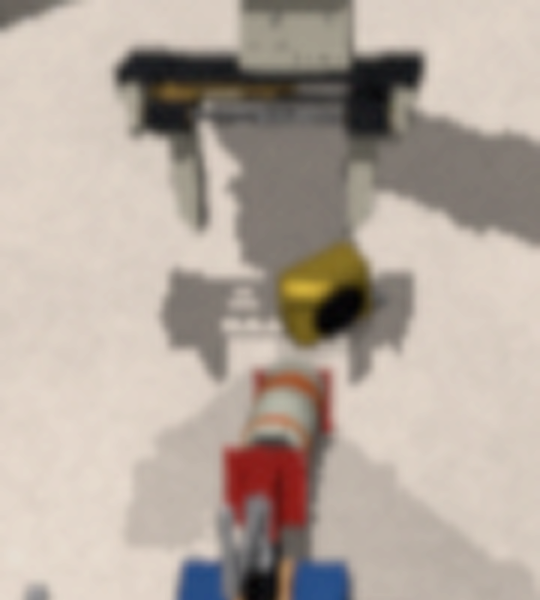

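The cartridge lies in the cradle with its nozzle through the slot, at about (525,435) in the enlarged top view. Next I'll shut the fingers and go behind the hook.

```bash
python3 -c "
from h import *
delta(gunP([.312,-.0015,.15]),gunM());delta(gunP([.312,-.0015,.038]),gunM());print(gunP([.312,0,.038]))"
```

```text
dp [ 1.800e-03 -3.146e-01 -2.000e-04] rot [-0.    -0.002  0.003]
dp [ 0.0016 -0.3146  0.1118] rot [-0.    -0.002  0.003]
[ 0.67911967 -0.05693155  0.29320897]
```

```bash
python3 -m pendant '[{"dp":[0,-0.04,0],"rotation":[0,0,0],"fingers":1},{"dp":[0,-0.09,0],"rotation":[0,0,0],"fingers":1},{"dp":[0,-0.14,0],"rotation":[0,0,0],"fingers":1},{"dp":[0,-0.19,0],"rotation":[0,0,0],"fingers":1},{"dp":[0,-0.24,0],"rotation":[0,0,0],"fingers":1},{"dp":[0.001,-0.28,0],"rotation":[0,0,0],"fingers":1},{"dp":[0.002,-0.314,0],"rotation":[0,0,0],"fingers":1},{"dp":[0.002,-0.314,0],"rotation":[0,0,0],"fingers":1},{"dp":[0.002,-0.314,0],"rotation":[0,0,0],"fingers":1}]' 20; python3 -c "
from h import *
st();delta(gunP([.312,-.0015,.038]),gunM());
for n in('top','scene'):
  im=arm.get_image(n);x0,x1,y0,y1=(250,370,110,210) if n=='top' else (170,270,80,200)
  cv2.imwrite(f'pics/{n}5.png',np.clip(cv2.resize(im[y0:y1,x0:x1],None,fx=6,fy=6,interpolation=2)*1.4,0,255).astype(np.uint8)[:700])
"
```

```text
clock: 13.32
position: [0.6534, -0.0966, 0.372]
ee_rot: [-2.518, 0.776, -0.209]
force: [0.2, -0.4, 0.2]
width: 0.069
t 13.325 grasp [ 0.6481 -0.1043  0.3883] gun [ 0.3105 -0.0012  0.1487] q [-0.155   0.3834  0.7204  1.5205 -0.7922  1.3612  0.1129] 
F [ 0.2188 -0.4347  0.1549] Fgun [-0.1261 -0.4261  0.2517] w 6.369062797282404
dp [ 0.0004 -0.0016  0.1107] rot [0.001 0.    0.002]
```

View pics/top5.png

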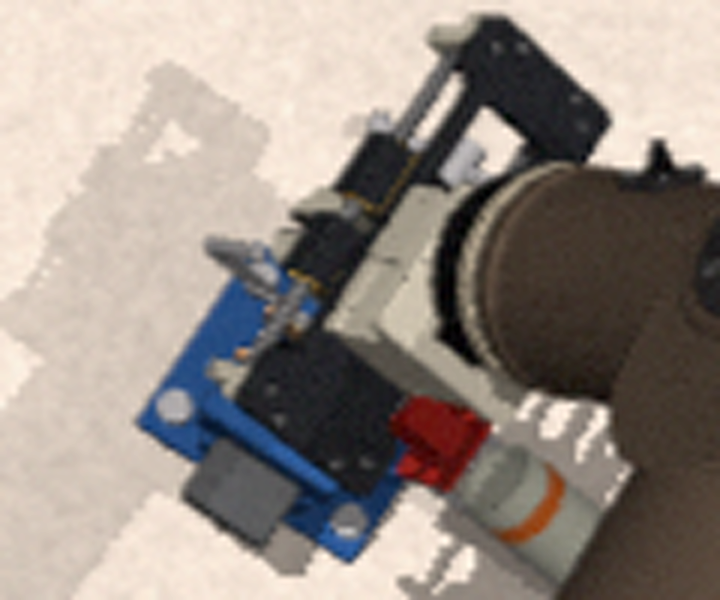

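View pics/scene5.png

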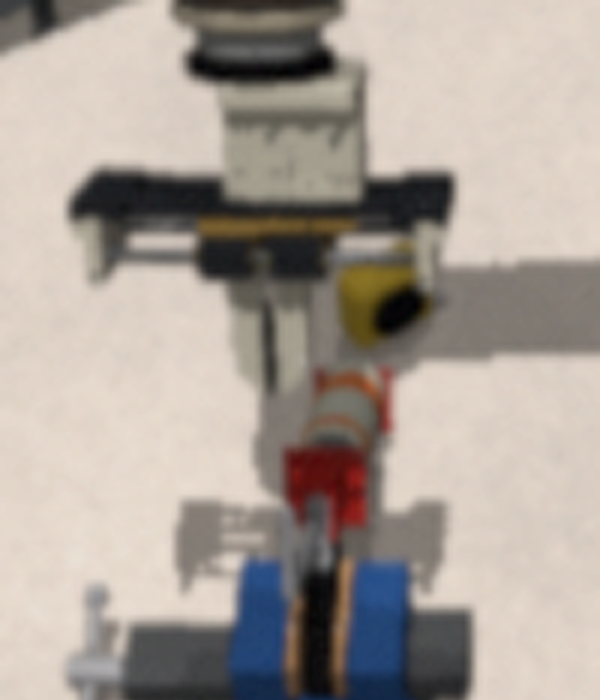

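The gun, cartridge and tape are undisturbed, and the shut fingers are above and behind the hook. I'll descend.

```bash
python3 -m pendant '[{"dp":[0,-0.003,0.03],"rotation":[0,0,0],"fingers":1},{"dp":[0,-0.003,0.06],"rotation":[0,0,0],"fingers":1},{"dp":[0,-0.003,0.08],"rotation":[0,0,0],"fingers":1},{"dp":[0,-0.003,0.095],"rotation":[0,0,0],"fingers":1},{"dp":[0,-0.003,0.11],"rotation":[0,0,0],"fingers":1},{"dp":[0,-0.003,0.11],"rotation":[0,0,0],"fingers":1}]' 20; python3 -c "
from h import *
st();
for n in('top','scene'):
  im=arm.get_image(n);x0,x1,y0,y1=(250,370,110,210) if n=='top' else (170,270,80,200)
  cv2.imwrite(f'pics/{n}6.png',np.clip(cv2.resize(im[y0:y1,x0:x1],None,fx=6,fy=6,interpolation=2)*1.4,0,255).astype(np.uint8)[:700])
"
```

```text
clock: 14.18
position: [0.6857, -0.0495, 0.2776]
ee_rot: [-2.517, 0.778, -0.208]
force: [0.0, -0.3, -0.1]
width: 0.005
t 14.175 grasp [ 0.6804 -0.0572  0.2939] gun [ 0.3127 -0.0012  0.0383] q [-0.2003  0.4688  0.6671  1.6334 -0.8806  1.18    0.1745] 
F [ 0.0455 -0.3365 -0.1221] Fgun [-0.2792 -0.2276  0.0202] w 0.48428214091081245
```

View pics/top6.png

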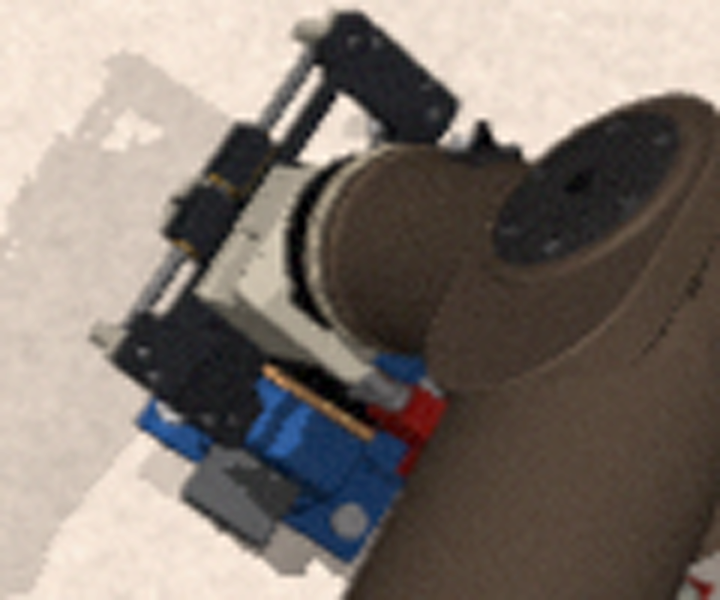

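View pics/scene6.png

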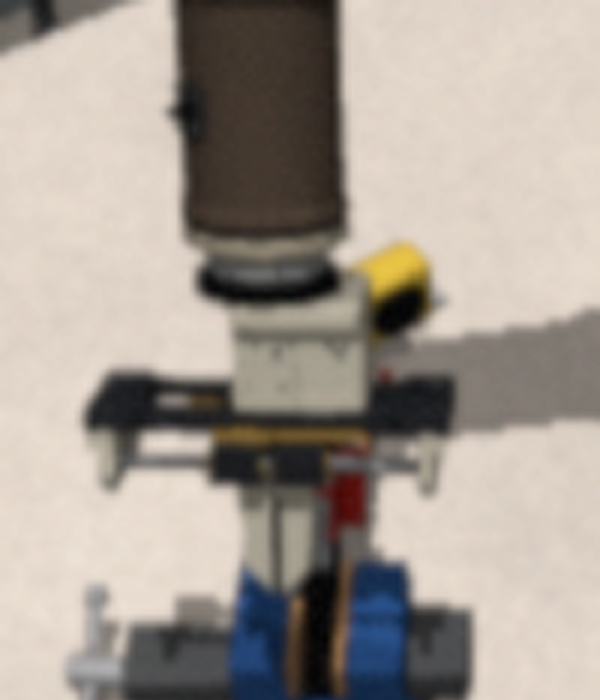

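The fingers stand behind the hook, hiding it in the scene view, with no contact force. Contact should come after about 16 mm, and the piston is at least 37 mm beyond that, so a first move of 40 mm is safe.

```bash
python3 -m pendant '[{"dp":[0,0.005,0],"rotation":[0,0,0],"fingers":1},{"dp":[0,0.01,0],"rotation":[0,0,0],"fingers":1},{"dp":[0,0.014,0],"rotation":[0,0,0],"fingers":1},{"dp":[0,0.018,0],"rotation":[0,0,0],"fingers":1},{"dp":[0,0.022,0],"rotation":[0,0,0],"fingers":1},{"dp":[0,0.026,0],"rotation":[0,0,0],"fingers":1},{"dp":[0,0.03,0],"rotation":[0,0,0],"fingers":1}]' 20; python3 -c "
from h import *
st()"; python3 -m pendant '[{"dp":[0,0.004,0],"rotation":[0,0,0],"fingers":1},{"dp":[0,0.008,0],"rotation":[0,0,0],"fingers":1},{"dp":[0,0.01,0],"rotation":[0,0,0],"fingers":1}]' 20; python3 -c "
from h import *
st()"
```

```text
clock: 15.15
position: [0.6712, -0.0721, 0.264]
ee_rot: [-2.517, 0.778, -0.211]
force: [-0.0, -0.1, 2.0]
width: 0.002
t 15.15 grasp [ 0.6659 -0.0799  0.2803] gun [ 0.2827 -0.002   0.04  ] q [-0.1613  0.4701  0.6655  1.6685 -0.8896  1.1731  0.2364] 
F [-0.0007 -0.0954  2.0096] Fgun [ 0.9363 -0.0533  1.7799] w 0.1393823216807655
clock: 15.52
position: [0.6661, -0.0796, 0.2588]
ee_rot: [-2.517, 0.779, -0.211]
force: [0.6, 1.2, 2.1]
width: 0.001
t 15.525 grasp [ 0.6608 -0.0874  0.2751] gun [ 0.2722 -0.0021  0.04  ] q [-0.1476  0.4717  0.6647  1.68   -0.8928  1.1711  0.2575] 
F [0.5657 1.2277 2.1226] Fgun [2.2153 0.2268 1.1719] w 0.07118658026487269
```

```bash
python3 -m pendant '[{"dp":[0,0.003,0],"rotation":[0,0,0],"fingers":1},{"dp":[0,0.006,0],"rotation":[0,0,0],"fingers":1},{"dp":[0,0.008,0],"rotation":[0,0,0],"fingers":1}]' 20 >/dev/null; python3 -c "
from h import *
st()"; python3 -m pendant '[{"dp":[0,0.002,0],"rotation":[0,0,0],"fingers":1},{"dp":[0,0.004,0],"rotation":[0,0,0],"fingers":1},{"dp":[0,0.005,0],"rotation":[0,0,0],"fingers":1}]' 20 >/dev/null; python3 -c "
from h import *
st()"
```

```text
t 15.9 grasp [ 0.6567 -0.0932  0.2709] gun [ 0.264 -0.002  0.04 ] q [-0.1366  0.4733  0.6641  1.6889 -0.8954  1.1697  0.2745] 
F [-0.0589  2.0754  1.8064] Fgun [2.3574 1.2211 0.7248] w 0.5180976838757518
t 16.275 grasp [ 0.6542 -0.0969  0.2684] gun [ 0.2588 -0.002   0.04  ] q [-0.1296  0.4744  0.6636  1.6943 -0.897   1.1688  0.2851] 
F [0.4992 0.8617 2.4528] Fgun [2.0864 0.075  1.6276] w 0.5562259596450833
```

```bash
python3 -m pendant '[{"dp":[0,0.002,0],"rotation":[0,0,0],"fingers":1},{"dp":[0,0.004,0],"rotation":[0,0,0],"fingers":1},{"dp":[0,0.004,0],"rotation":[0,0,0],"fingers":1}]' 20 >/dev/null; python3 -c "
from h import *
st()"
```

```text
t 16.65 grasp [ 0.6521 -0.1     0.2662] gun [ 0.2545 -0.002   0.04  ] q [-0.1239  0.4754  0.6634  1.6987 -0.8981  1.1681  0.2935] 
F [0.3251 0.6414 0.6752] Fgun [0.955  0.0941 0.2283] w 0.6571241561651504
```

```bash
python3 -m pendant '[{"dp":[0,0.002,0],"rotation":[0,0,0],"fingers":1},{"dp":[0,0.004,0],"rotation":[0,0,0],"fingers":1}]' 20 >/dev/null; python3 -c "
from h import *
st()"
```

```text
t 16.9 grasp [ 0.6501 -0.1029  0.2642] gun [ 0.2504 -0.002   0.04  ] q [-0.1182  0.4764  0.663   1.7029 -0.8996  1.1675  0.3022] 
F [-0.61    1.4294  1.9724] Fgun [1.7091 1.3109 1.2908] w 0.6214904682346202
```

```bash
python3 -m pendant '[{"dp":[0,0.002,0],"rotation":[0,0,0],"fingers":1},{"dp":[0,0.004,0],"rotation":[0,0,0],"fingers":1}]' 20 >/dev/null; python3 -c "
from h import *
st()"
```

```text
t 17.15 grasp [ 0.6481 -0.1059  0.2621] gun [ 0.2462 -0.002   0.04  ] q [-0.1125  0.4775  0.6627  1.707  -0.9009  1.1669  0.3109] 
F [-0.1733  0.8822  1.4472] Fgun [1.2692 0.6414 0.9383] w 0.4739503884773227
```

```bash
python3 -m pendant '[{"dp":[0,0.002,0],"rotation":[0,0,0],"fingers":1},{"dp":[0,0.004,0],"rotation":[0,0,0],"fingers":1}]' 20 >/dev/null; python3 -c "
from h import *
st()"
```

```text
t 17.4 grasp [ 0.646  -0.1089  0.2599] gun [ 0.242 -0.002  0.04 ] q [-0.1067  0.4786  0.6623  1.7112 -0.9022  1.1664  0.3195] 
F [0.8597 0.9894 2.3103] Fgun [ 2.2828 -0.1504  1.3497] w 0.6560014678771173
```

```bash
python3 -m pendant '[{"dp":[0,0.002,0],"rotation":[0,0,0],"fingers":1},{"dp":[0,0.004,0],"rotation":[0,0,0],"fingers":1}]' 20 >/dev/null; python3 -c "
from h import *
st()"
```

```text
t 17.65 grasp [ 0.644  -0.1118  0.2579] gun [ 0.2379 -0.002   0.04  ] q [-0.1008  0.4798  0.6619  1.7152 -0.9036  1.1659  0.3282] 
F [0.6327 1.7675 2.1242] Fgun [2.6347 0.4765 0.9317] w 0.499855932122959
```

```bash
python3 -m pendant '[{"dp":[0,0.002,0],"rotation":[0,0,0],"fingers":1},{"dp":[0,0.004,0],"rotation":[0,0,0],"fingers":1}]' 20 >/dev/null; python3 -c "
from h import *
st()"
```

```text
t 17.9 grasp [ 0.642  -0.1148  0.2558] gun [ 0.2338 -0.002   0.04  ] q [-0.095   0.481   0.6615  1.7191 -0.9049  1.1654  0.3369] 
F [0.1318 1.4294 3.0893] Fgun [2.6305 0.6988 2.0484] w 0.8119292357589134
```

```bash
python3 -m pendant '[{"dp":[0,0.002,0],"rotation":[0,0,0],"fingers":1},{"dp":[0,0.004,0],"rotation":[0,0,0],"fingers":1}]' 20 >/dev/null; python3 -c "
from h import *
st()"
```

```text
t 18.15 grasp [ 0.6399 -0.1178  0.2538] gun [ 0.2296 -0.002   0.04  ] q [-0.0891  0.4823  0.6612  1.723  -0.9063  1.165   0.3455] 
F [0.0607 0.7268 0.7758] Fgun [0.9369 0.3605 0.3548] w 0.4522381578923429
```

```bash
python3 -m pendant '[{"dp":[0,0.002,0],"rotation":[0,0,0],"fingers":1},{"dp":[0,0.004,0],"rotation":[0,0,0],"fingers":1}]' 20 >/dev/null; python3 -c "
from h import *
st()
for n in('top','scene'):
  im=arm.get_image(n);x0,x1,y0,y1=(270,390,130,230) if n=='top' else (170,270,80,200)
  cv2.imwrite(f'pics/{n}7.png',np.clip(cv2.resize(im[y0:y1,x0:x1],None,fx=6,fy=6,interpolation=2)*1.4,0,255).astype(np.uint8)[:700])
"
```

```text
t 18.4 grasp [ 0.6378 -0.1207  0.2517] gun [ 0.2255 -0.002   0.04  ] q [-0.0831  0.4836  0.6608  1.7268 -0.9076  1.1646  0.3542] 
F [-0.3102  1.1714  0.4032] Fgun [ 0.8868  0.9178 -0.0465] w 0.357435847110756
```

View pics/scene7.png

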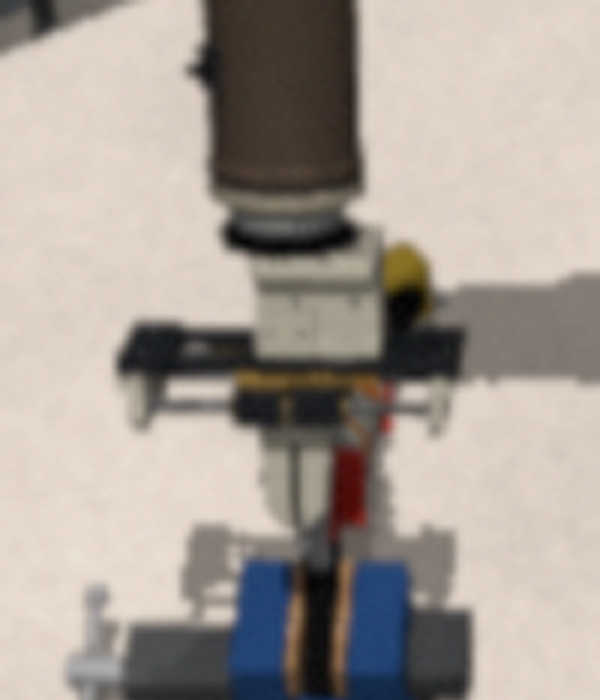

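View pics/top7.png

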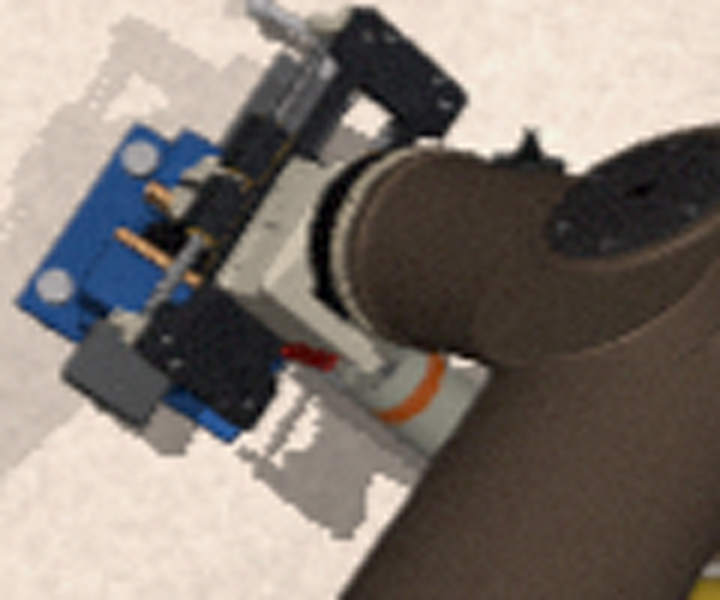

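The hook is no longer visible at its old place, so the rod is moving with the fingers. I'll continue in small steps.

```bash
python3 -m pendant '[{"dp":[0,0.002,0],"rotation":[0,0,0],"fingers":1},{"dp":[0,0.004,0],"rotation":[0,0,0],"fingers":1}]' 20 >/dev/null; python3 -c "
from h import *
st()"
```

```text
t 18.75 grasp [ 0.6357 -0.1238  0.2495] gun [ 0.2211 -0.002   0.04  ] q [-0.0771  0.4851  0.6605  1.7306 -0.9088  1.1641  0.3628] 
F [0.8401 0.6522 0.2725] Fgun [ 1.0133 -0.3247 -0.2704] w 0.3130086702448124
```

```bash
python3 -m pendant '[{"dp":[0,0.002,0],"rotation":[0,0,0],"fingers":1},{"dp":[0,0.004,0],"rotation":[0,0,0],"fingers":1}]' 20 >/dev/null; python3 -c "
from h import *
st()"
```

```text
t 19.0 grasp [ 0.6337 -0.1268  0.2475] gun [ 0.217 -0.002  0.04 ] q [-0.0711  0.4866  0.6601  1.7342 -0.9101  1.1638  0.3715] 
F [0.2843 1.5945 1.3451] Fgun [1.951  0.6663 0.4267] w 0.5619501557658511
```

```bash
python3 -m pendant '[{"dp":[0,0.002,0],"rotation":[0,0,0],"fingers":1},{"dp":[0,0.004,0],"rotation":[0,0,0],"fingers":1}]' 20 >/dev/null; python3 -c "
from h import *
st()"
```

```text
t 19.25 grasp [ 0.6316 -0.1297  0.2453] gun [ 0.2128 -0.002   0.04  ] q [-0.0651  0.4881  0.6597  1.7379 -0.9115  1.1635  0.3802] 
F [1.4715 0.9585 1.3729] Fgun [ 2.0913 -0.6726  0.3778] w 0.3706440616136635
```

```bash
python3 -m pendant '[{"dp":[0,0.002,0],"rotation":[0,0,0],"fingers":1},{"dp":[0,0.004,0],"rotation":[0,0,0],"fingers":1}]' 20 >/dev/null; python3 -c "
from h import *
st()"
```

```text
t 19.5 grasp [ 0.6296 -0.1327  0.2432] gun [ 0.2086 -0.002   0.04  ] q [-0.059   0.4897  0.6593  1.7414 -0.9128  1.1632  0.3889] 
F [0.3763 1.163  0.8511] Fgun [1.4407 0.3465 0.151 ] w 0.4495626525273273
```

```bash
python3 -m pendant '[{"dp":[0,0.002,0],"rotation":[0,0,0],"fingers":1},{"dp":[0,0.004,0],"rotation":[0,0,0],"fingers":1}]' 20 >/dev/null; python3 -c "
from h import *
st()"
```

```text
t 19.75 grasp [ 0.6281 -0.1349  0.2418] gun [ 0.2056 -0.002   0.04  ] q [-0.0532  0.491   0.6583  1.7442 -0.9151  1.1634  0.3976] 
F [2.1833 3.9344 3.9186] Fgun [5.839  0.4213 1.1537] w 0.5149824508611005
```

I've felt something: the force rose to 5.8 N and the advance lagged. From here I'll go in 1 mm steps.

```bash
python3 -m pendant '[{"dp":[0,0.001,0],"rotation":[0,0,0],"fingers":1},{"dp":[0,0.001,0],"rotation":[0,0,0],"fingers":1}]' 20 >/dev/null; python3 -c "
from h import *
st()"
```

```text
t 20.0 grasp [ 0.6281 -0.135   0.2417] gun [ 0.2055 -0.002   0.04  ] q [-0.0519  0.4911  0.6575  1.7445 -0.9162  1.1637  0.3998] 
F [2.5412 4.3381 4.4445] Fgun [6.5655 0.3541 1.3415] w 0.3584213251044206
```

```bash
python3 -m pendant '[{"dp":[0,0.001,0],"rotation":[0,0,0],"fingers":1},{"dp":[0,0.001,0],"rotation":[0,0,0],"fingers":1}]' 20 >/dev/null; python3 -c "
from h import *
st()"
```

```text
t 20.25 grasp [ 0.628  -0.1351  0.2417] gun [ 0.2054 -0.002   0.04  ] q [-0.0507  0.4913  0.6568  1.7448 -0.9173  1.1641  0.4019] 
F [2.5112 5.1032 5.1393] Fgun [7.4449 0.8111 1.6361] w 0.6060521720948272
```

```bash
python3 -m pendant '[{"dp":[0,0.002,0],"rotation":[0,0,0],"fingers":1},{"dp":[0,0.002,0],"rotation":[0,0,0],"fingers":1},{"dp":[0,0.002,0],"rotation":[0,0,0],"fingers":1}]' 20 >/dev/null; python3 -c "
from h import *
st()"
```

```text
t 20.625 grasp [ 0.6277 -0.1356  0.2413] gun [ 0.2047 -0.002   0.04  ] q [-0.0482  0.4917  0.6558  1.7457 -0.9189  1.1645  0.4062] 
F [1.5924 4.5647 5.7465] Fgun [6.9142 1.265  2.6436] w 0.26790298360208004
```

```bash
python3 -m pendant '[{"dp":[0,0.002,0],"rotation":[0,0,0],"fingers":1},{"dp":[0,0.002,0],"rotation":[0,0,0],"fingers":1},{"dp":[0,0.002,0],"rotation":[0,0,0],"fingers":1}]' 20 >/dev/null; python3 -c "
from h import *
st()"
```

```text
t 21.0 grasp [ 0.6274 -0.1359  0.2411] gun [ 0.2042 -0.002   0.04  ] q [-0.0457  0.492   0.6546  1.7465 -0.9208  1.1652  0.4104] 
F [3.2501 5.2563 5.4512] Fgun [8.0718 0.288  1.6343] w 0.5375738819397521
```

```bash
python3 -m pendant '[{"dp":[0,0.0025,0],"rotation":[0,0,0],"fingers":1},{"dp":[0,0.0025,0],"rotation":[0,0,0],"fingers":1},{"dp":[0,0.0025,0],"rotation":[0,0,0],"fingers":1}]' 20 >/dev/null; python3 -c "
from h import *
st()"
```

```text
t 21.375 grasp [ 0.6271 -0.1363  0.2408] gun [ 0.2036 -0.002   0.0401] q [-0.0427  0.4924  0.6532  1.7474 -0.9231  1.1659  0.4158] 
F [3.6345 6.6641 5.6769] Fgun [9.3786 0.7661 1.1403] w 0.4630666447895754
```

The slope is now about 2 N/mm (+1.3 N over 0.6 mm), which is the piston's spring, and the total is about 9.4 N including rod friction. I'll back off the hook, rise, and clear the view.

```bash
python3 -m pendant '[{"dp":[0,-0.003,0],"rotation":[0,0,0],"fingers":1},{"dp":[0,-0.01,0],"rotation":[0,0,0],"fingers":1},{"dp":[0,-0.018,0],"rotation":[0,0,0],"fingers":1},{"dp":[0,-0.018,-0.03],"rotation":[0,0,0],"fingers":1},{"dp":[0,-0.018,-0.07],"rotation":[0,0,0],"fingers":1},{"dp":[0,-0.018,-0.12],"rotation":[0,0,0],"fingers":1},{"dp":[0,-0.018,-0.16],"rotation":[0,0,0],"fingers":1},{"dp":[0,-0.018,-0.19],"rotation":[0,0,0],"fingers":1}]' 20; python3 -c "
from h import *
st();delta([.38,.05,.38],rackM(-50))"
```

```text
clock: 22.38
position: [0.5861, -0.1964, 0.3992]
ee_rot: [-2.511, 0.77, -0.217]
force: [1.0, 0.6, -0.8]
width: 0.01
t 22.375 grasp [ 0.5806 -0.2042  0.4154] gun [ 0.2197 -0.0019  0.2324] q [ 0.0253  0.3561  0.7466  1.4979 -0.767   1.4989  0.2607] 
F [ 1.0048  0.6018 -0.7935] Fgun [ 0.5249 -0.489  -1.2193] w 0.9609234234691701
dp [-0.3091 -0.0575  0.076 ] rot [-0.529  0.068  0.271]
```

```bash
python3 -m pendant '[{"dp":[-0.05,-0.01,0],"rotation":[0,0,0],"fingers":1},{"dp":[-0.1,-0.02,0.01],"rotation":[-0.1,0,0.05],"fingers":1},{"dp":[-0.15,-0.03,0.02],"rotation":[-0.2,0,0.1],"fingers":1},{"dp":[-0.2,-0.04,0.03],"rotation":[-0.3,0.05,0.15],"fingers":1},{"dp":[-0.25,-0.05,0.04],"rotation":[-0.4,0.05,0.2],"fingers":1},{"dp":[-0.3,-0.057,0.05],"rotation":[-0.5,0.068,0.27],"fingers":1},{"dp":[-0.309,-0.057,0.05],"rotation":[-0.529,0.068,0.271],"fingers":1},{"dp":[-0.309,-0.057,0.05],"rotation":[-0.529,0.068,0.271],"fingers":1}]' 20; python3 -c "
from h import *
st()
for n in('top','scene'):
  im=arm.get_image(n);cv2.imwrite(f'pics/{n}8f.png',im);x0,x1,y0,y1=(280,400,130,230) if n=='top' else (180,260,125,225)
  cv2.imwrite(f'pics/{n}8.png',np.clip(cv2.resize(im[y0:y1,x0:x1],None,fx=6,fy=6,interpolation=2)*1.4,0,255).astype(np.uint8)[:700])
"
```

```text
clock: 23.38
position: [0.3722, 0.0398, 0.3833]
ee_rot: [-2.849, 1.323, -0.0]
force: [-0.6, -0.5, -0.2]
width: 0.004
t 23.375 grasp [0.3722 0.0398 0.4021] gun [0.2854 0.3079 0.1791] q [-0.6181 -0.1246  0.3242  1.8559  0.0403  1.4038 -1.1724] 
F [-0.6252 -0.528  -0.2076] Fgun [-0.787   0.2176  0.2147] w 0.35600074381582
```

View pics/top8.png

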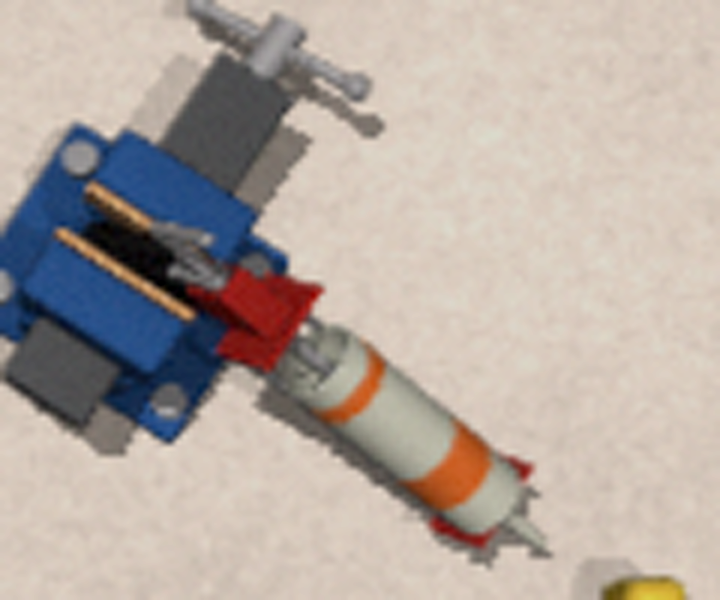

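View pics/scene8.png

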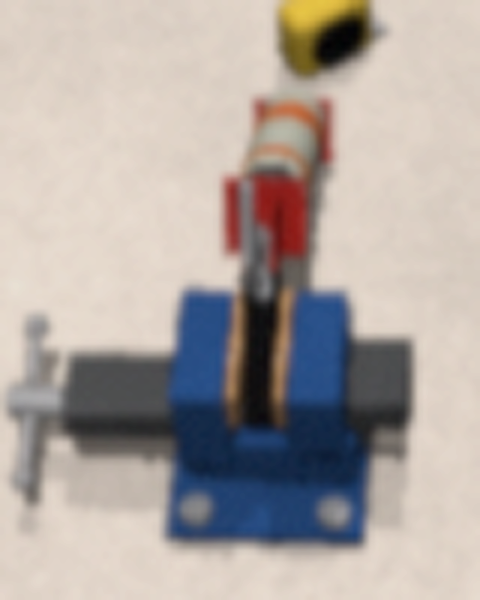

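View pics/top8f.png

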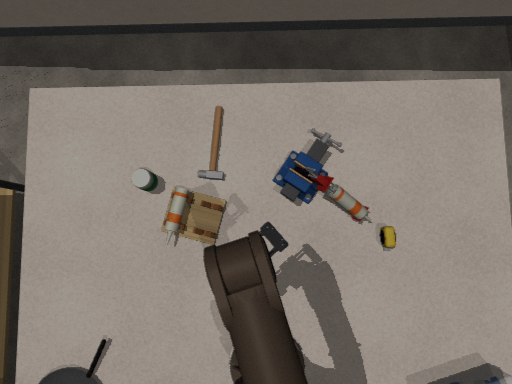

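```bash
python3 - <<'E'
from h import *
im=cv2.imread("pics/top8f.png");x0,x1,y0,y1=285,385,140,225;k=8
o=np.clip(cv2.resize(im[y0:y1,x0:x1],None,fx=k,fy=k,interpolation=2)*1.4,0,255).astype(np.uint8)
th=np.linspace(0,2*np.pi,30)
rim=[gunP([.0725-.0037,-.001+.023*np.cos(a),-.002+.023*np.sin(a)]) for a in th]
for X,c in ((rim,(0,255,0)),([gunP([.190,-.0015,0]),gunP([.190,-.0015,.056])],(0,255,0)),([gunP([.194,-.0015,0]),gunP([.194,-.0015,.056])],(255,255,0))):
    cv2.polylines(o,[((proj("top",X)-[x0,y0]+.5)*k).astype(np.int32)],False,c,1)
cv2.imwrite("pics/ov9.png",o)
E
```

View pics/ov9.png

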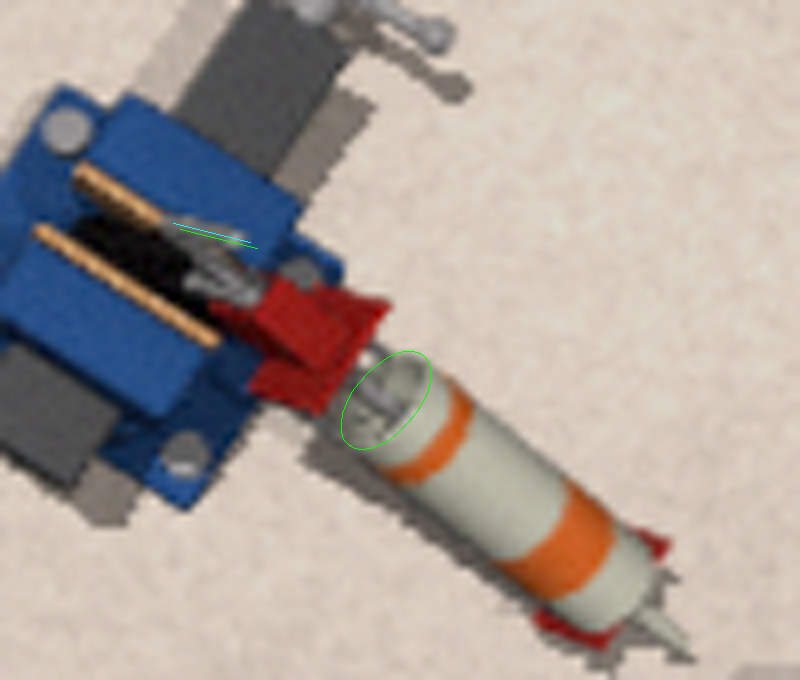

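The cartridge's rim lies where it was at home contact, and the hook lies where it was pushed, within about 2–4 mm of image resolution. The spent cartridge, tin, tape and hammer are in place. I'm handing in.

```bash
python3 -c "
from cell import arm
print(arm.sign_off(), arm.observe()['clock'])"
```

```text
the job is handed in; nothing more can be done
the job is handed in; nothing more can be done
```

The gun is loaded with the full cartridge, the rod is bearing on the piston, and I handed the job in at about 23.5 s.

- **Choosing the cartridge:** I lifted only the one in the rack's right (-y) place. It weighed about 3.5 N (0.36 kg), which only the full one can, so I never lifted the other. The spent one stayed untouched in the rack.
- **Loading:** I laid it on the rails with its nozzle through the slot and slid it down until the front plate pushed back at 4.5 N.
- **Pushing the rod:** I pushed the hook from behind with shut fingers. It slid at about 1 to 2.5 N, then met a springy rise of about 2 N/mm. I stopped at 9.4 N including rod friction, below the 18 N limit.
- **Last checks:** The final pictures show the cartridge's rear rim at its home position, and the tin, tape and hammer where they were. The hook is where I left it, as far as the pictures can tell (2 to 4 mm).
- **Not checked:** I did not touch the rod again after letting go, so a recoil of 1 to 2 mm can't be ruled out. It should still bear on the piston.
- **Disagreement:** Contact with the rails and front plate came 2 to 4 mm off the camera estimate of the gun's position, so I relied on the felt contacts there.

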